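# Two-sided clamp test of battery modules

## Robot

A 7-joint arm with a two-finger parallel gripper is mounted at the origin on the work surface. World frame = base frame: x ahead of the robot, y to its left, z up, the work surface at z = 0. Lengths are in mm, angles in degrees, forces in N, time in s.
With the tool pointing down it reaches from about 400 to 900 mm from the base axis. Payload 5.6 kg.
Tool frame: the origin (TCP) lies at the centre of the arm's flange, where the gripper is bolted on; the fingertips stand 190 mm ahead of it and the grasp point (between the pads) lies 171 mm ahead of it; z points along the fingers, y is the line along which they close (so a half turn about z gives the same grasp; the last joint's range is limited). The gripper opens to 92 mm and grips with 3 to 60 N. Pads are 20 mm wide; open, the fingers measure 128 mm over their backs; the gripper's body (75 mm by 189 mm) begins 69 mm behind the grasp point.
Start: joints at [72.25, 26.786, -0.665, 91.828, 0.344, 61.387, -3.226], TCP at [171.333, -627.014, 404.692] pointing down, gripper open.
Joint ranges: [-144.91, 144.91], [-17.63, 115.5], [-89.93, 88.59], [15.96, 139.68], [-74.01, 254.01], [8.47, 105.57], [-167.45, 167.45]. Speed limits (degrees/s): [147.25, 147.25, 180, 180, 180, 180, 180].

## Interface

Orientations are given as [roll, pitch, yaw] about the fixed x, y, z axes, in that order (R = Rz(yaw) Ry(pitch) Rx(roll)).
In Python, from bench import bot gives the robot as it stands.
- The arm moves only by the tool servo_tool, never from a script. Its argument "rows" is a list of rows, each a list of 6 numbers: the shift along the tool's x, y, z scaled (see below), then the turn, a rotation vector about the tool's x, y, z scaled (see below). A call has 1 to 12 rows; each row shifts and turns the commanded pose from where the row before left it, along the tool's axes as they then stand; what a row does not reach is not made up. The controller multiplies each number of a shift by 40 cm and each number of a turn by 90 degrees. A row lasts 1/8 s, in which the tool goes at most 62.5 mm and 10.7 degrees, less where a joint would pass 70% of its speed; a pose out of reach is approached as far as the arm can. A call with a number of a shift or a turn outside -1 to 1 is refused whole. A call with a gripper value outside its range is refused whole. "grip" is the closure, from -1 (fully open) to 1 (shut), set as the call begins (left out, the last holds). The fingers move at their own pace and stop on an object; "grip_force" is the grip in N (left out, the last holds). Time passes only in rows, so rows that do not move let the fingers close. It gives the time, the measured TCP pose, the force, the opening and the grip force at its end, in the units of the state.
- bot.read_state(): the state, without advancing time (a new reading comes with each control period).
- bot.camera(name): name is "scene" or "top" or "wrist"; returns (picture, depth): 400x640x3 uint8, red, green, blue; 400x640 float32, mm along the optical axis (not along the pixel's ray), 0 where there is no reading.
- bot.camera_params(name): a dict with "fx", "fy", "cx", "cy" (pixels), "extrinsics" (4x4, takes a point from camera to world coordinates). Camera axes: x right, y down, z forward; pixel columns grow to the right and rows downward; lengths in mm; the calibration is good to about 2 mm. The wrist camera is an equidistant fisheye: a pixel r from the principal point sees the ray r / f radians off the axis. A picture is of the moment at which its call begins: read the wrist's pose just before it. camera_params takes no time and is no camera call; for the wrist camera it gives the pose at the moment of the call.
- bot.job_done(): hands the job in; it is judged then, once.
The state is a dict: "time": time; "joints": joint angles; "qd": joint speeds; "tau": joint torques, N m; "ee_pos": TCP position; "tcp_rot": TCP orientation; "force": force on the tool from outside, world axes, zero at the start; "wrist_torque": the same for the moment, N m; "gripper_width": opening from 0.0 (shut) to 1.0 (fully open); "grasp_force": force on a finger pad.
Only numpy, scipy, OpenCV 4.12 (cv2) and the standard library are available. Lean on these libraries where they do the work, as an engineer would, in place of code of your own. Each camera call takes 0.05 s, during which the arm holds its last target. There are 200 camera calls.

## Task

Test the battery modules standing on the bench: stand each in a lane of the clamp tester with its bent-lug side facing the lane's contact, and slide the pusher up until all of them are clamped square against the contacts for a second; draw it back, turn every module a quarter so that its small-socket side faces the contact, and clamp them all again for a second. Then stand all the modules upright in the tray, leave the pusher fully drawn back, and do not disturb the flask or the pouch cell.

Things in the scene. Friction and masses are not known exactly. Their poses are not given: they have to be found in the camera images.
- module_a: battery module (may be absent): upright block 44 x 44 mm, 42 mm high, grey frames, four teal cells. Origin: centre of its underside; z up; +x out of the lug side (30 mm wide brass plate bent over the top edge, 6 mm upstand), +y out of the socket side, the next one counter-clockwise from above (13 mm wide white block standing 7 mm over the top edge). Flat sides
- module_a_lug (a point): centre of that module's lug side, 21 mm above its underside
- module_a_socket (a point): centre of that module's socket side, 21 mm above its underside
- module_b: battery module (may be absent): upright block 44 x 44 mm, 42 mm high, grey frames, four teal cells. Origin: centre of its underside; z up; +x out of the lug side (30 mm wide brass plate bent over the top edge, 6 mm upstand), +y out of the socket side, the next one counter-clockwise from above (13 mm wide white block standing 7 mm over the top edge). Flat sides
- module_b_lug (a point): centre of that module's lug side, 21 mm above its underside
- module_b_socket (a point): centre of that module's socket side, 21 mm above its underside
- module_c: battery module (may be absent): upright block 44 x 44 mm, 42 mm high, grey frames, four teal cells. Origin: centre of its underside; z up; +x out of the lug side (30 mm wide brass plate bent over the top edge, 6 mm upstand), +y out of the socket side, the next one counter-clockwise from above (13 mm wide white block standing 7 mm over the top edge). Flat sides
- module_c_lug (a point): centre of that module's lug side, 21 mm above its underside
- module_c_socket (a point): centre of that module's socket side, 21 mm above its underside
- tester: clamp tester: fixed base plate 300 (x) x 310 (y) mm, 10 mm thick, on which modules stand; origin: centre of its underside. At its +x end the grey contact bar, 270 mm wide, top 54 mm above the bench, front face at x = 110 mm. The pusher slides along x from the -x end, on side rails 26 mm high. Three lanes along x, at y = -78, 0, +78 mm, each 56 mm wide between guide strips 8 mm high, 4 mm thick
- contact_left (a point): centre of the left lane's brass contact (26 mm wide, 22 mm high) on the front face of the contact bar, 31 mm above the bench; the axes are those of the tester (y = +78 mm there)
- contact_middle (a point): centre of the middle lane's brass contact (26 mm wide, 22 mm high) on the front face of the contact bar, 31 mm above the bench; the axes are those of the tester (y = 0 there)
- contact_right (a point): centre of the right lane's brass contact (26 mm wide, 22 mm high) on the front face of the contact bar, 31 mm above the bench; the axes are those of the tester (y = -78 mm there)
- pusher (a joint): travel of the pusher towards the contact bar, m: 0 = fully drawn back, its flat 250 mm wide face (20 to 44 mm above the bench) then 150 mm from the bar; the gap is 0.150 less this value, so it reads 0.106 with modules clamped square. Light friction (2.5 N): it stays where it is left
- handle (a point): centre of the pusher's black grip bar: 16 mm thick along the slide, 70 mm long across it, 30 mm high, its top 80 mm above the bench, 55 mm behind the pusher's face; free to be gripped from above across its thickness
- tray: a fixed shallow white tray with a grey floor, 260 (x) x 140 (y) mm with 4 mm walls 14 mm high; origin at the centre of its underside, its floor about 4 mm higher (inner floor 252 x 132 mm)
- flask: a small conical glass flask, 64 mm wide and 82 mm high, standing beyond the work; origin at the centre of its underside; leave alone
- pouch_cell: a flat white pouch cell, 70 x 50 x 8 mm, with two tabs; leave alone
Things that resemble listed ones, but are neither listed nor needed, are in the scene too. What is shaped like the module_b but purple is not meant.

How it is judged (in metres and radians):
On the way, in this order (a step that is already met when the one before it is completed fails the run):
1. All modules present are clamped between the pusher and the bar, upright, each lug side on a lane's contact (within 10 mm of its centre) (value of joint pusher above 0.103 m and (distance between module_a_lug and contact_left below 0.01 m or distance between module_a_lug and contact_middle below 0.01 m or distance between module_a_lug and contact_right below 0.01 m) and angle between each of module_a, module_b, module_c's own z axis and vertical below 0.12 rad and (distance between module_b_lug and contact_left below 0.01 m or distance between module_b_lug and contact_middle below 0.01 m or distance between module_b_lug and contact_right below 0.01 m) and (distance between module_c_lug and contact_left below 0.01 m or distance between module_c_lug and contact_middle below 0.01 m or distance between module_c_lug and contact_right below 0.01 m)), for 0.5 s.
2. All modules present, turned, are clamped between the pusher and the bar, upright, each socket side on a lane's contact (within 10 mm of its centre) (value of joint pusher above 0.103 m and (distance between module_a_socket and contact_left below 0.01 m or distance between module_a_socket and contact_middle below 0.01 m or distance between module_a_socket and contact_right below 0.01 m) and angle between each of module_a, module_b, module_c's own z axis and vertical below 0.12 rad and (distance between module_b_socket and contact_left below 0.01 m or distance between module_b_socket and contact_middle below 0.01 m or distance between module_b_socket and contact_right below 0.01 m) and (distance between module_c_socket and contact_left below 0.01 m or distance between module_c_socket and contact_middle below 0.01 m or distance between module_c_socket and contact_right below 0.01 m)), for 0.5 s.
At the end, for the whole second after the job is handed in: Every module present stands upright at rest on the tray's floor, inside its walls, and the pusher is drawn back to within 12 mm of its end (value of joint pusher below 0.012 m and x of module_a in the frame of tray between -0.112 and 0.112 m and y of module_a in the frame of tray between -0.052 and 0.052 m and z of each of module_a, module_b, module_c in the frame of tray below 0.008 m and angle between each of module_a, module_b, module_c's own z axis and vertical below 0.1 rad and linear speed of each of module_a, module_b, module_c below 0.03 m/s and x of module_b in the frame of tray between -0.112 and 0.112 m and y of module_b in the frame of tray between -0.052 and 0.052 m and x of module_c in the frame of tray between -0.112 and 0.112 m and y of module_c in the frame of tray between -0.052 and 0.052 m); the robot touches nothing.
It fails at once if the flask is moved more than 20 mm (distance of flask from where it was at the start of the episode above 0.02 m).
It fails at once if the pouch cell is moved more than 20 mm (distance of pouch_cell from where it was at the start of the episode above 0.02 m).
Of module_a, module_b, module_c only 2 to 3 are there at a start; the rules pass over those that are not, and their reading is None.
At some moment in a run one of module_a, module_b, module_c may be knocked a few centimetres aside while the robot is not near it.
Once in a run the grip may slacken for a moment while it holds something.
It also fails if it takes over 210 s, if anything falls off the work surface, if the arm or the gripper's body presses on something with over 40 N, if the wrist force passes 120 N, or if a joint passes its speed limit or range.

## Working session

There is one attempt and no reset: what is moved stays moved. The work goes in short steps, Python scripts to look and compute and a tool call to move; the robot and the scene stay as the last step left them, time stands still between calls to the robot, and variables do not carry over. Pictures are saved under pics/ and viewed, at most 14 in all, crops included, and the job is handed in when it is done.

Besides the shell and the picture viewer there is one more tool, called after "Emit:" by a JSON object that holds its "api" and its "payload", one argument or row to a line. servo_tool: Moves the arm, as the interface text tells. Its arguments: {"type":"object","properties":{"rows":{"type":"array"},"grip":{"type":"number"},"grip_force":{"type":"number"}},"required":["rows"]}

```bash
ls; mkdir -p pics; cat > h.py <<'E'
import numpy as np, cv2, json
from bench import bot
def snap(name,fn,crop=None,scale=1):
    im,d=bot.camera(name); p=bot.camera_params(name)
    np.savez('%s.npz'%name,im=im,d=d,E=p['extrinsics'],K=[p['fx'],p['fy'],p['cx'],p['cy']])
    save(im,fn,crop,scale); return im,d,p
def save(im,fn,crop=None,scale=1):
    if crop: x0,y0,x1,y1=crop; im=im[y0:y1,x0:x1]
    im=cv2.resize(im,None,fx=scale,fy=scale,interpolation=cv2.INTER_CUBIC)
    cv2.imwrite('pics/'+fn,im[:,:,::-1])
def world(z,u,v,height=None):
    fx,fy,cx,cy=z['K'];E=z['E']
    if height is None:
        dd=float(z['d'][int(round(v)),int(round(u))]); return (E@[(u-cx)/fx*dd,(v-cy)/fy*dd,dd,1])[:3]
    r=E[:3,:3]@np.array([(u-cx)/fx,(v-cy)/fy,1]);o=E[:3,3]
    return o+r*(height-o[2])/r[2]
E
python3 - <<'E'
from h import *
print({k:np.round(v,2) for k,v in bot.read_state().items()})
snap('top','top0.png',None,1.25); snap('scene','scene0.png',None,1.25)
for c in('top','scene'):print(bot.camera_params(c))
E
```

```text
pics
{'time': np.float64(0.0), 'joints': array([72.25, 26.84, -0.66, 91.88,  0.34, 61.39, -3.23]), 'qd': array([-0.01, -0.02,  0.02,  0.02, -0.04,  0.09, -0.07]), 'tau': array([ 0.000e+00, -5.206e+01, -1.000e-02, -2.437e+01, -6.000e-02,
        2.000e-02,  0.000e+00]), 'ee_pos': array([ 171.24, -626.78,  403.72]), 'tcp_rot': array([-1.799e+02,  1.000e-02,  1.528e+01]), 'force': array([-0.81,  0.26,  0.11]), 'wrist_torque': array([-0.  ,  0.01, -0.03]), 'grasp_force': np.float64(0.0), 'gripper_width': np.float64(1.0)}
{'fx': 495.22759035172857, 'fy': 495.22759035172857, 'cx': 325.8360444618986, 'cy': 193.42532947988542, 'extrinsics': array([[ 5.20559825e-03, -9.85034754e-01,  1.72277204e-01,
         2.78592873e+02],
       [-9.99690803e-01, -9.31521137e-03, -2.30548102e-02,
         6.28390818e+01],
       [ 2.43145879e-02, -1.72103922e-01, -9.84778676e-01,
         1.38984491e+03],
       [ 0.00000000e+00,  0.00000000e+00,  0.00000000e+00,
         1.00000000e+00]])}
{'fx': 408.82344875175687, 'fy': 408.82344875175687, 'cx': 315.794019189692, 'cy': 201.7651457597433, 'extrinsics': array([[-6.64775852e-01,  4.45306579e-01, -5.99812569e-01,
         1.14620636e+03],
       [ 7.46775402e-01,  3.74641751e-01, -5.49518023e-01,
         6.09065309e+02],
       [-1.99891596e-02, -8.13231584e-01, -5.81596788e-01,
         6.71910781e+02],
       [ 0.00000000e+00,  0.00000000e+00,  0.00000000e+00,
         1.00000000e+00]])}
```

View pics/top0.png

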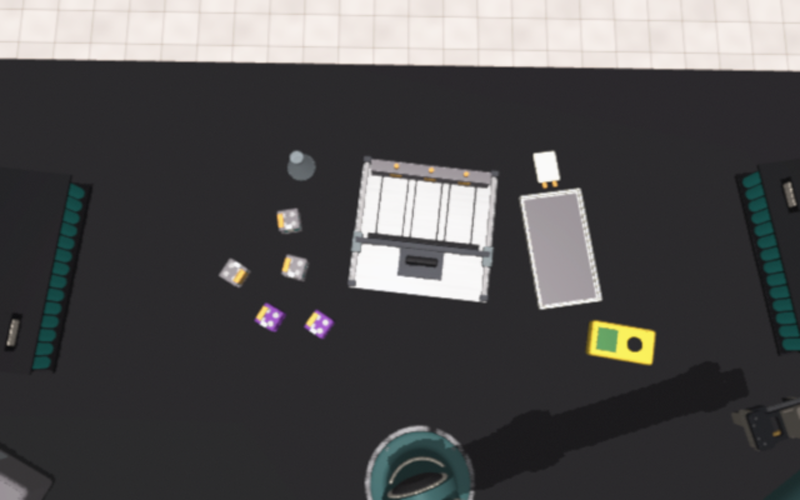

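View pics/scene0.png

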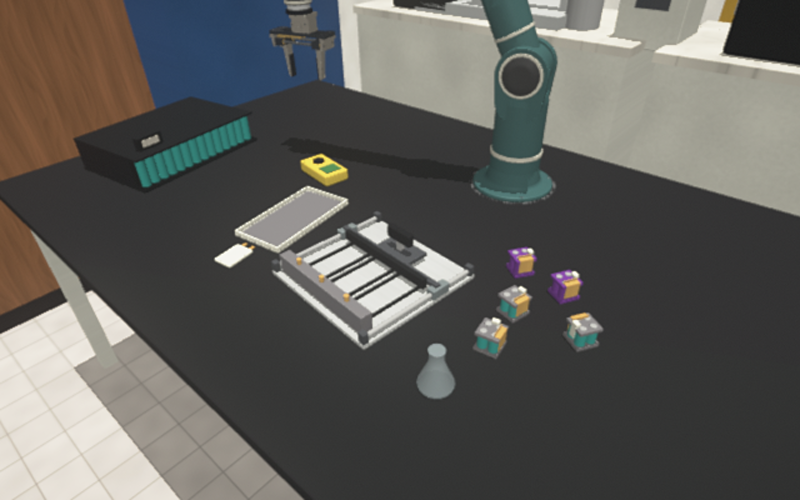

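```bash
python3 - <<'E'
from h import *
z=np.load('top.npz');im=z['im']
a=cv2.resize(im[155:275,170:290],None,fx=5,fy=5,interpolation=cv2.INTER_CUBIC)
save(a,'crop1.png')
b=cv2.resize(im[115:255,270:490],None,fx=3.6,fy=3.6,interpolation=cv2.INTER_CUBIC)
save(b,'crop2.png')
E
```

```text
(no output)
```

View pics/crop1.png

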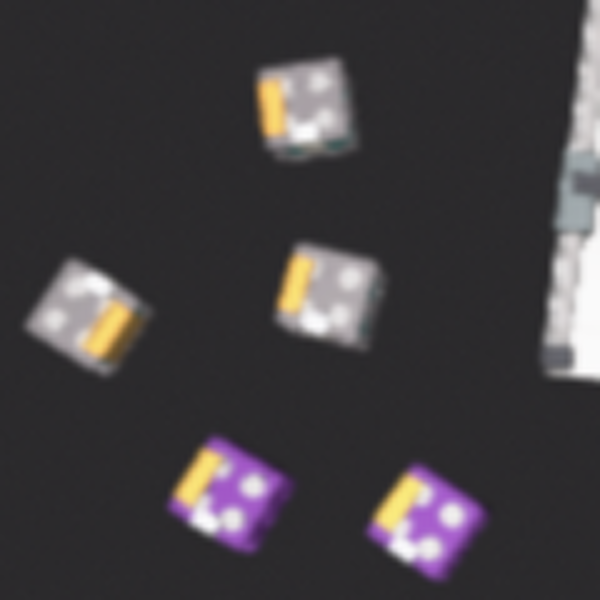

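View pics/crop2.png

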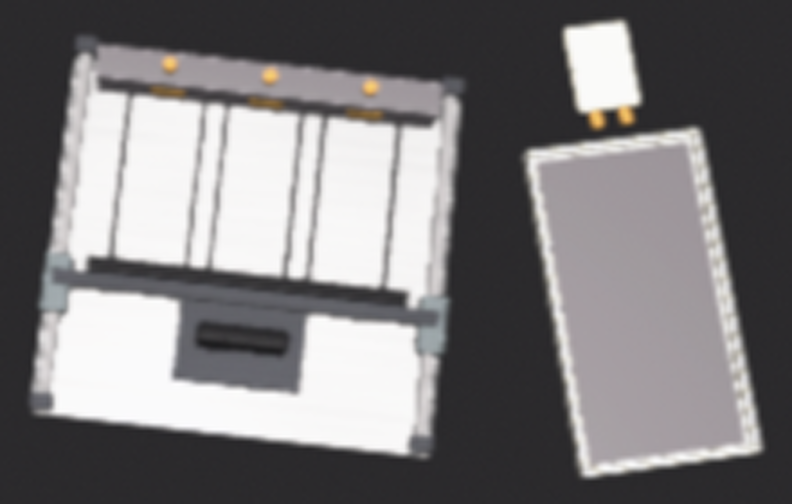

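```bash
cat >> h.py <<'E'
def cloud(z):
    fx,fy,cx,cy=z['K'];E=z['E'];d=z['d'];v,u=np.mgrid[:d.shape[0],:d.shape[1]]
    P=np.stack([(u-cx)/fx*d,(v-cy)/fy*d,d],-1)@E[:3,:3].T+E[:3,3]; P[d==0]=np.nan; return P
E
python3 - <<'E'
from h import *
z=np.load('top.npz');P=cloud(z);Z=P[...,2]
print('bench z',np.nanmedian(Z[225:250,200:220]), 'tester',[np.nanmedian(Z[170:180,a]) for a in(310,340,370)],'tray',np.nanmedian(Z[190:215,440:455]))
for lo,hi in((36,60),(68,95),(16,40)):
    m=((Z>lo)&(Z<hi)).astype(np.uint8);m[290:]=0;m[:100]=0;m[:,:150]=0;m[:,550:]=0
    n,l,s,c=cv2.connectedComponentsWithStats(m)
    for i in range(1,n):
        if s[i,4]<15: continue
        q=P[l==i]; r=cv2.minAreaRect(q[:,:2].astype(np.float32))
        print(lo,'px',c[i].round(),'n',s[i,4],'mean',q.mean(0).round(1),'rect',np.round(r[0],1),np.round(r[1],1),round(r[2],1))
# hand-read pixels (crop2 -> full)
f=lambda x,y:(270+x/3.6,115+y/3.6)
print('contacts(top dots z54)',[world(z,*f(*p),54).round(1)[:2].tolist() for p in((170,64),(270,75),(371,87))])
print('strips far/near',[[world(z,*f(*p),18).round(1)[:2].tolist() for p in q] for q in(((130,95),(113,257)),((204,103),(189,265)),((225,107),(211,268)),((301,115),(286,277)),((324,120),(310,281)),((400,127),(386,287)))])
print('tray corners z14',[world(z,*f(*p),14).round(1)[:2].tolist() for p in((526,152),(699,130),(762,450),(586,474))])
print('handle',world(z,*f(241,336),80).round(1))
E
```

```text
bench z 1.820636170521766 tester [np.float64(10.798970116837836), np.float64(9.458822787938061), np.float64(10.406159957756472)] tray 5.41672458019184
36 px [240. 132.] n 91 mean [685.4 272.7  46.2] rect [689.1 274.5] [31.2 40.7] 36.3
36 px [344. 138.] n 963 mean [670.9 -19.2  52.9] rect [673.3 -16.9] [273.1  31.4] 83.1
36 px [230. 176.] n 256 mean [561.8 296.5  43.9] rect [562.1 296.8] [45.1 44.8] 9.9
36 px [337. 194.] n 771 mean [511.7   1.3  42. ] rect [ 5.114e+02 -2.000e-01] [301.9  25.6] 83.9
36 px [235. 213.] n 269 mean [457.  280.   43.8] rect [457.3 280.1] [44.5 44.4] 77.2
36 px [186. 218.] n 271 mean [444.  411.1  43.9] rect [444.5 412.1] [45.8 43.8] 57.9
36 px [214. 253.] n 274 mean [347.8 329.8  43.8] rect [348.1 330.2] [44.7 44.1] 59.8
36 px [254. 259.] n 275 mean [333.6 222.8  43.7] rect [334.  223.2] [44.7 43.9] 56.8
36 px [507. 275.] n 109 mean [ 294.  -462.6   39.1] rect [ 295.1 -462.6] [33.5 34.8] 12.7
36 px [479. 274.] n 20 mean [ 297.9 -387.5   37.2] rect [ 298.1 -388.4] [16.5 20.6] 77.7
68 px [237. 126.] n 87 mean [692.9 276.9  81.8] rect [693.5 278. ] [25. 26.] 8
[... 905 characters left out ...]
ect [542.  292.7] [ 3.8 25.5] 8.3
16 px [377. 189.] n 15 mean [ 532.5 -113.    19.7] rect [ 533.1 -113.9] [ 6.6 26.9] 86.8
16 px [194. 222.] n 32 mean [433.5 393.2  28.3] rect [434.5 393.1] [ 4.5 32.7] 61.5
16 px [496. 273.] n 1376 mean [ 298.7 -433.9   31.9] rect [ 298.4 -438.2] [141.4  75.2] 80.6
contacts(top dots z54) [[684.3, 56.6], [676.4, -21.2], [667.7, -99.8]]
strips far/near [[[669.3, 88.0], [538.1, 99.7]], [[663.4, 29.1], [532.3, 40.2]], [[660.3, 12.4], [530.0, 23.0]], [[654.5, -48.1], [523.4, -35.8]], [[650.6, -66.4], [520.4, -54.6]], [[645.5, -127.0], [516.2, -114.2]]]
tray corners z14 [[627.2, -228.0], [646.9, -367.8], [391.2, -406.0], [371.6, -267.9]]
handle [467.6   2.3  80. ]
```

```bash
cat >> h.py <<'E'
def plan(x,y,z,yaw):
    s=bot.read_state();p=s['ee_pos'];cy=s['tcp_rot'][2]
    t=-((yaw-cy+180)%360-180)/90
    a=np.radians(yaw);R=np.array([[np.cos(a),np.sin(a)],[np.sin(a),-np.cos(a)]])
    d=R.T@(np.array([x,y])-p[:2])/400; a=np.radians(cy);R=np.array([[np.cos(a),np.sin(a)],[np.sin(a),-np.cos(a)]])
    d0=R.T@(np.array([x,y])-p[:2])/400
    print('turn z %.3f | xy after turn %.3f %.3f | xy before turn %.3f %.3f | z %.3f'%(t,*d,*d0,-(z-p[2])/400))
def st():
    s=bot.read_state();print(round(s['time'],2),s['ee_pos'].round(1),s['tcp_rot'].round(1),'j7',s['joints'].round(1),'w',round(s['gripper_width'],3),'f',s['force'].round(1),round(s['grasp_force'],1))
E
python3 -c "
import numpy as np
o=np.array([550,-5.7]);a=np.radians(-5.7);R=np.array([[np.cos(a),-np.sin(a)],[np.sin(a),np.cos(a)]])
print([(o+R@[x,y]).round(1).tolist() for x in(50,88) for y in(-78,0,78)])"
```

```text
[[592.0, -88.3], [599.8, -10.7], [607.5, 66.9], [629.8, -92.1], [637.6, -14.4], [645.3, 63.2]]
```

Emit:
{"api": "servo_tool", "payload": {
  "rows": [
    [0.105, -0.084, 0, 0, 0, 0],
    [0.105, -0.084, 0, 0, 0, 0],
    [0.105, -0.084, 0, 0, 0, 0],
    [0.105, -0.084, 0, 0, 0, 0],
    [0.105, -0.084, 0, 0, 0, 0],
    [0.105, -0.084, 0, 0, 0, 0],
    [0.105, -0.084, 0, 0, 0, 0],
    [0.105, -0.084, 0, 0, 0, 0],
    [0.105, -0.084, 0, 0, 0, 0],
    [0.105, -0.084, 0, 0, 0, 0],
    [0.105, -0.084, 0, 0, 0, 0]
  ],
  "grip": -0.5,
  "grip_force": 30
}}

```text
time: 1.48
ee_pos: [520.2, -147.3, 404.5]
tcp_rot: [180.0, 0.0, 15.3]
force: [0.6, -0.9, -0.5]
gripper_width: 0.751
grasp_force: 0.0
```

Emit:
{"api": "servo_tool", "payload": {
  "rows": [
    [0, 0, 0, 0, 0, -0.094],
    [0, 0, 0, 0, 0, -0.094],
    [0, 0, 0, 0, 0, -0.094],
    [0, 0, 0, 0, 0, -0.094],
    [0, 0, 0, 0, 0, -0.094],
    [0, 0, 0, 0, 0, -0.094],
    [0, 0, 0, 0, 0, -0.094],
    [0, 0, 0, 0, 0, -0.094],
    [0, 0, 0, 0, 0, -0.094],
    [0, 0, 0, 0, 0, -0.094]
  ]
}}

```text
time: 2.72
ee_pos: [519.4, -148.8, 404.3]
tcp_rot: [-180.0, -0.0, 100.2]
force: [0.4, -0.3, -0.9]
gripper_width: 0.748
grasp_force: 0.0
```

```bash
python3 -c "
from h import *
st();plan(562,296.6,300,99.9)"
```

```text
2.73 [ 519.4 -148.8  404.3] [-180.    -0.   100.2] j7 [ 38.9  19.9 -32.3 105.6  12.4  58.   11.7] w 0.748 f [ 0.4 -0.3 -0.9] 0.0
turn z 0.003 | xy after turn 1.079 0.296 | xy before turn 1.077 0.301 | z 0.261
```

Emit:
{"api": "servo_tool", "payload": {
  "rows": [
    [0.108, 0.0296, 0.026, 0, 0, 0],
    [0.108, 0.0296, 0.026, 0, 0, 0],
    [0.108, 0.0296, 0.026, 0, 0, 0],
    [0.108, 0.0296, 0.026, 0, 0, 0],
    [0.108, 0.0296, 0.026, 0, 0, 0],
    [0.108, 0.0296, 0.026, 0, 0, 0],
    [0.108, 0.0296, 0.026, 0, 0, 0],
    [0.108, 0.0296, 0.026, 0, 0, 0],
    [0.108, 0.0296, 0.026, 0, 0, 0],
    [0.108, 0.0296, 0.026, 0, 0, 0],
    [0, 0, 0, 0, 0, 0]
  ]
}}

```text
time: 4.1
ee_pos: [560.4, 301.2, 299.4]
tcp_rot: [-179.9, -0.1, 100.2]
force: [-1.1, -0.8, -0.1]
gripper_width: 0.748
grasp_force: 0.0
```

```bash
python3 -c "
from h import *
st();plan(562,296.6,203,99.9)
snap('wrist','w1.png',None,1.2); print(bot.camera_params('wrist'))"
```

```text
4.1 [560.4 301.2 299.4] [-1.799e+02 -1.000e-01  1.002e+02] j7 [ -8.   36.9 -32.5  96.8  23.5  53.4 -39.4] w 0.748 f [-1.1 -0.8 -0.1] 0.0
turn z 0.004 | xy after turn -0.012 0.002 | xy before turn -0.012 0.002 | z 0.241
{'fx': 309.70691628693146, 'fy': 309.70691628693146, 'cx': 316.2429944775715, 'cy': 199.55722133409526, 'extrinsics': array([[ 9.84638676e-01,  1.69943843e-01,  4.00720360e-02,
         5.48949045e+02],
       [ 1.74600625e-01, -9.56837962e-01, -2.32326790e-01,
         3.64311284e+02],
       [-1.14006227e-03,  2.35754545e-01, -9.71811965e-01,
         2.79315973e+02],
       [ 0.00000000e+00,  0.00000000e+00,  0.00000000e+00,
         1.00000000e+00]])}
```

View pics/w1.png

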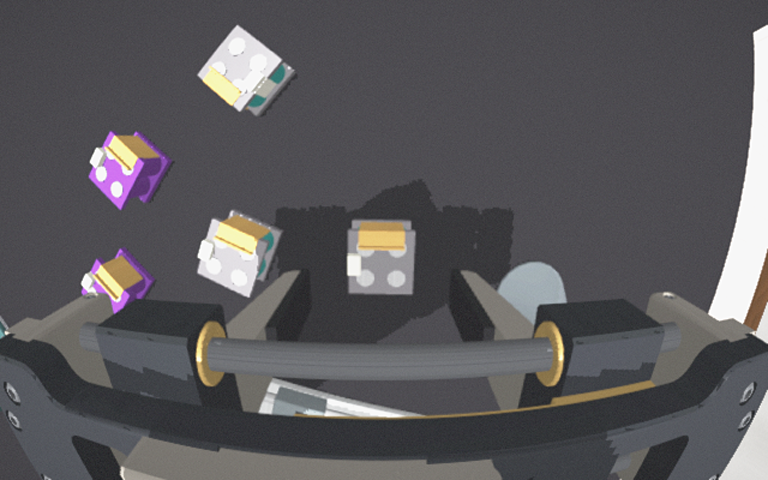

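Emit:
{"api": "servo_tool", "payload": {
  "rows": [
    [-0.006, 0.001, 0.04, 0, 0, 0],
    [-0.006, 0.001, 0.04, 0, 0, 0],
    [0, 0, 0.04, 0, 0, 0],
    [0, 0, 0.04, 0, 0, 0],
    [0, 0, 0.04, 0, 0, 0],
    [0, 0, 0.04, 0, 0, 0],
    [0, 0, 0, 0, 0, 0]
  ]
}}

```text
time: 5.03
ee_pos: [563.1, 292.4, 202.9]
tcp_rot: [-179.8, 0.0, 99.9]
force: [-0.1, -0.5, -0.8]
gripper_width: 0.75
grasp_force: 0.0
```

Emit:
{"api": "servo_tool", "payload": {
  "rows": [
    [0, 0, 0, 0, 0, 0],
    [0, 0, 0, 0, 0, 0],
    [0, 0, 0, 0, 0, 0],
    [0, 0, 0, 0, 0, 0],
    [0, 0, 0, 0, 0, 0]
  ],
  "grip": 1
}}

```text
time: 5.65
ee_pos: [563.7, 292.7, 205.3]
tcp_rot: [180.0, 0.0, 99.9]
force: [-1.1, -0.4, 5.5]
gripper_width: 0.477
grasp_force: 30.0
```

Emit:
{"api": "servo_tool", "payload": {
  "rows": [
    [0, 0, -0.05, 0, 0, 0],
    [0, 0, -0.05, 0, 0, 0.05],
    [0, 0, 0, 0, 0, 0.098],
    [0, 0, 0, 0, 0, 0.098],
    [0, 0, 0, 0, 0, 0.098],
    [0, 0, 0, 0, 0, 0.098],
    [0, 0, 0, 0, 0, 0.098],
    [0, 0, 0, 0, 0, 0.098],
    [0, 0, 0, 0, 0, 0.098],
    [0, 0, 0, 0, 0, 0.098],
    [0, 0, 0, 0, 0, 0.098],
    [0, 0, 0, 0, 0, 0.098]
  ]
}}

```text
time: 7.15
ee_pos: [563.6, 292.8, 245.4]
tcp_rot: [-180.0, -0.0, 6.9]
force: [-0.3, -0.4, -1.6]
gripper_width: 0.476
grasp_force: 30.0
```

```bash
python3 -c "
from h import *
st();plan(592,-88.3,245,-5.7)"
```

```text
7.15 [563.6 292.8 245.4] [-180.    -0.     6.9] j7 [ -24.6   36.6   -8.    99.6    6.8   44.2 -119. ] w 0.476 f [-0.3 -0.4 -1.6] 30.0
turn z 0.140 | xy after turn 0.165 0.941 | xy before turn -0.044 0.954 | z 0.001
```

Emit:
{"api": "servo_tool", "payload": {
  "rows": [
    [0, 0, 0, 0, 0, 0.07],
    [0, 0, 0, 0, 0, 0.07],
    [0.018, 0.105, 0, 0, 0, 0],
    [0.018, 0.105, 0, 0, 0, 0],
    [0.018, 0.105, 0, 0, 0, 0],
    [0.018, 0.105, 0, 0, 0, 0],
    [0.018, 0.105, 0, 0, 0, 0],
    [0.018, 0.105, 0, 0, 0, 0],
    [0.018, 0.105, 0, 0, 0, 0],
    [0.018, 0.105, 0, 0, 0, 0],
    [0.021, 0.101, 0, 0, 0, 0],
    [0, 0, 0, 0, 0, 0]
  ]
}}

```text
time: 8.65
ee_pos: [593.9, -93.0, 245.4]
tcp_rot: [179.9, -0.1, -5.8]
force: [0.3, -0.2, -1.6]
gripper_width: 0.478
grasp_force: 30.0
```

Emit:
{"api": "servo_tool", "payload": {
  "rows": [
    [0, 0, 0, 0, 0, 0],
    [0, 0, 0, 0, 0, 0]
  ]
}}

```text
time: 8.9
ee_pos: [593.9, -86.7, 244.9]
tcp_rot: [-179.9, -0.0, -5.3]
force: [0.0, -0.2, -1.6]
gripper_width: 0.472
grasp_force: 30.0
```

```bash
python3 -c "
from h import *
st();plan(592,-88.3,216,-5.7)
snap('wrist','w2.png',None,1.2)"
```

```text
8.9 [593.9 -86.7 244.9] [-179.9   -0.    -5.3] j7 [  8.4  33.7  -4.3 105.    3.6  41.4 -93.1] w 0.472 f [ 0.  -0.2 -1.6] 30.0
turn z 0.005 | xy after turn -0.004 0.005 | xy before turn -0.004 0.005 | z 0.072
```

View pics/w2.png

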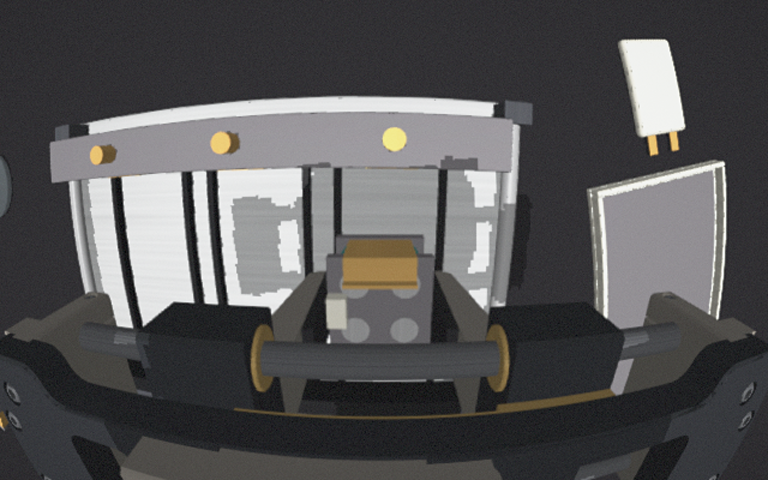

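```bash
cat >> h.py <<'E'
def fish(z,u,v,height):
    fx,fy,cx,cy=z['K'];E=z['E'];x,y=u-cx,v-cy;r=np.hypot(x,y);th=r/fx
    ray=E[:3,:3]@np.array([np.sin(th)*x/r,np.sin(th)*y/r,np.cos(th)]);o=E[:3,3]
    return o+ray*(height-o[2])/ray[2]
O=np.array([550,-5.7]);YAW=-5.7
def loc(p):
    a=np.radians(YAW);R=np.array([[np.cos(a),-np.sin(a)],[np.sin(a),np.cos(a)]]);return R.T@(np.array(p)[:2]-O)
E
python3 - <<'E'
from h import *
z=np.load('wrist.npz')
for u,v,h in((118,180,18),(126,285,18),(187,175,18),(197,280,18),(211,175,18),(220,290,18),(308,172,18),(338,172,18),(338,225,18),(443,172,18),(439,250,18),(100,155,54),(222,142,54),(394,139,54),(50,143,54),(512,121,54)):
    p=fish(z,u/1.2,v/1.2,h);print(u,v,p.round(1)[:2],loc(p).round(1))
E
```

```text
118 180 [665.8  82.5] [106.4  99.2]
126 285 [592.5  95.3] [ 32.3 104.7]
187 175 [660.1  25.6] [106.5  42. ]
197 280 [593.2  32.3] [39.2 42.1]
211 175 [657.6   8.8] [105.7  25.1]
220 290 [585.5  16.8] [33.1 26. ]
308 172 [651.6 -51. ] [105.6 -35. ]
338 172 [649.7 -67.9] [105.4 -52. ]
338 225 [619.8 -64.6] [ 75.3 -51.7]
443 172 [ 644.5 -126.2] [ 106.  -110.6]
439 250 [ 599.7 -121.2] [  60.9 -110. ]
100 155 [681.   63.9] [123.4  82.2]
222 142 [673. -17.] [123.5   1. ]
394 139 [664.  -99.1] [122.7 -81.6]
50 143 [698.1 110. ] [135.9 129.9]
512 121 [ 669.4 -155.8] [ 133.7 -137.5]
```

```bash
python3 - <<'E'
from h import *
z=np.load('wrist.npz');g=z['im'].mean(2)
for v in(143,160,180):
    r=g[v]; d=np.where(r<70)[0]; d=d[(d>60)&(d<420)]
    runs=np.split(d,np.where(np.diff(d)>1)[0]+1)
    for q in runs:
        if 2<=len(q)<=14:
            p=fish(z,(q[0]+q[-1])/2,v,18);print(v,q[0],q[-1],loc(p).round(1), round(float(z['d'][v,(q[0]+q[-1])//2])))
# module columns
m=z['im'];print(bot.read_state()['ee_pos'].round(1), [int(i) for i in g[240,255:380:3]])
E
```

```text
143 153 158 [108.5  42.2] 204
143 173 179 [107.7  24.9] 203
143 253 258 [105.8 -34.2] 204
143 278 284 [105.6 -51.6] 204
143 366 372 [ 106.3 -110.4] 204
160 94 101 [ 98.4 101. ] 206
160 153 159 [96.  42.6] 206
160 173 180 [95.4 25.2] 206
160 253 258 [ 94.3 -34. ] 207
160 278 284 [ 94.2 -51.5] 206
160 366 371 [  94.7 -110.4] 206
180 96 102 [ 82.  101.5] 211
180 154 161 [81.  42.6] 210
180 175 181 [80.8 25. ] 210
180 253 258 [ 80.5 -33.6] 210
180 278 283 [ 80.5 -51. ] 209
180 365 370 [  81.  -110.2] 211
[593.9 -86.7 244.9] [83, 79, 77, 74, 23, 20, 93, 98, 94, 96, 131, 125, 129, 126, 129, 129, 125, 129, 115, 116, 117, 118, 116, 116, 129, 128, 130, 127, 131, 131, 130, 131, 98, 100, 95, 76, 28, 35, 79, 78, 78, 79]
```

Emit:
{"api": "servo_tool", "payload": {
  "rows": [
    [0, 0.006, 0.02, 0, 0, 0.005],
    [0, 0.005, 0.02, 0, 0, 0],
    [0, 0, 0.02, 0, 0, 0],
    [0, 0, 0.012, 0, 0, 0],
    [0, 0, 0, 0, 0, 0],
    [0, 0, 0, 0, 0, 0]
  ]
}}

```text
time: 9.7
ee_pos: [593.5, -92.7, 215.7]
tcp_rot: [-180.0, -0.0, -5.9]
force: [0.3, 0.4, -2.2]
gripper_width: 0.475
grasp_force: 30.0
```

Emit:
{"api": "servo_tool", "payload": {
  "rows": [
    [0, 0, 0, 0, 0, 0],
    [0, 0, 0, 0, 0, 0],
    [0, 0, 0, 0, 0, 0],
    [0, 0, -0.05, 0, 0, 0],
    [0, 0, -0.08, 0, 0, 0],
    [0, 0, -0.08, 0, 0, 0],
    [0, 0, 0, 0, 0, 0]
  ],
  "grip": -0.3
}}

```text
time: 10.58
ee_pos: [594.6, -92.8, 304.0]
tcp_rot: [180.0, -0.4, -5.9]
force: [0.4, 0.2, -0.2]
gripper_width: 0.65
grasp_force: 0.0
```

```bash
sed -i 's/^O=.*/O=np.array([549.8,-8.2]);YAW=-5.7/' h.py; cat >> h.py <<'E'
def mods(s=None):
    im,d=bot.camera('top');p=bot.camera_params('top')
    z=dict(d=d,E=p['extrinsics'],K=[p['fx'],p['fy'],p['cx'],p['cy']],im=im);np.savez('top.npz',**z)
    P=cloud(z);Z=P[...,2];m=((Z>36)&(Z<68)).astype(np.uint8);m[290:]=0;m[:100]=0;m[:,:150]=0;m[:,480:]=0
    n,l,s,c=cv2.connectedComponentsWithStats(m)
    for i in range(1,n):
        if 150<s[i,4]<450:
            q=P[l==i];r=cv2.minAreaRect(q[:,:2].astype(np.float32));k=im[l==i].mean(0)
            print('purple' if k[2]>k[1]+25 else 'grey','px',c[i].round(),'xy',np.round(r[0],1),'z',q[:,2].mean().round(1),np.round(r[1],0),'ang',round(r[2],1),'loc',loc(r[0]).round(1))
E
python3 -c "
from h import *
st();plan(457.2,280,300,77.2);mods()"
```

```text
10.57 [594.6 -92.8 304. ] [180.   -0.4  -5.9] j7 [  9.1  29.   -4.5 103.3   3.   47.4 -92.7] w 0.65 f [ 0.4  0.2 -0.2] 0.0
turn z -0.923 | xy after turn 0.833 -0.541 | xy before turn -0.437 -0.892 | z 0.010
grey px [368. 166.] xy [592.1 -86.5] z 53.5 [39. 37.] ang 0.5 loc [ 49.9 -73.7]
grey px [235. 213.] xy [457.4 279.8] z 44.1 [45. 45.] ang 77.2 loc [-120.5  277.4]
grey px [186. 218.] xy [444.5 412. ] z 43.7 [45. 44.] ang 59.1 loc [-146.5  407.6]
purple px [215. 253.] xy [348.2 330. ] z 44.2 [45. 44.] ang 60.4 loc [-234.2  316.5]
purple px [254. 259.] xy [333.7 222.8] z 44.1 [45. 44.] ang 57.1 loc [-237.9  208.4]
```

Emit:
{"api": "servo_tool", "payload": {
  "rows": [
    [0, 0, 0, 0, 0, -0.092],
    [0, 0, 0, 0, 0, -0.092],
    [0, 0, 0, 0, 0, -0.092],
    [0, 0, 0, 0, 0, -0.092],
    [0, 0, 0, 0, 0, -0.092],
    [0, 0, 0, 0, 0, -0.092],
    [0, 0, 0, 0, 0, -0.092],
    [0, 0, 0, 0, 0, -0.092],
    [0, 0, 0, 0, 0, -0.092],
    [0, 0, 0, 0, 0, -0.095]
  ],
  "grip": -0.5
}}

```text
time: 11.88
ee_pos: [593.0, -92.7, 298.9]
tcp_rot: [-179.9, 0.0, 77.5]
force: [-0.4, 0.5, 0.2]
gripper_width: 0.749
grasp_force: 0.0
```

Emit:
{"api": "servo_tool", "payload": {
  "rows": [
    [0.104, -0.0676, 0, 0, 0, 0],
    [0.104, -0.0676, 0, 0, 0, 0],
    [0.104, -0.0676, 0, 0, 0, 0],
    [0.104, -0.0676, 0, 0, 0, 0],
    [0.104, -0.0676, 0, 0, 0, 0],
    [0.104, -0.0676, 0, 0, 0, 0],
    [0.104, -0.0676, 0, 0, 0, 0],
    [0.105, -0.068, 0.01, 0, 0, 0],
    [0, 0, 0, 0, 0, 0],
    [0, 0, 0, 0, 0, 0],
    [0, 0, 0, 0, 0, 0]
  ]
}}

```text
time: 13.25
ee_pos: [456.9, 278.5, 295.5]
tcp_rot: [-180.0, 0.1, 77.1]
force: [-0.8, 0.9, -0.1]
gripper_width: 0.751
grasp_force: 0.0
```

```bash
python3 -c "
from h import *
st();plan(457.2,280,203,77.2);mods()"
```

```text
13.25 [456.9 278.5 295.5] [-1.80e+02  1.00e-01  7.71e+01] j7 [-12.1  27.4 -28.4 111.5  18.   45.5 -63.6] w 0.751 f [-0.8  0.9 -0.1] 0.0
turn z -0.002 | xy after turn 0.004 0.000 | xy before turn 0.004 0.000 | z 0.231
grey px [370. 164.] xy [596.  -89.8] z 53.7 [44. 46.] ang 83.6 loc [ 54.1 -76.6]
grey px [186. 218.] xy [444.6 412. ] z 43.9 [45. 44.] ang 57.4 loc [-146.4  407.7]
purple px [215. 253.] xy [348.  329.5] z 43.9 [45. 44.] ang 58.9 loc [-234.4  316. ]
```

Emit:
{"api": "servo_tool", "payload": {
  "rows": [
    [0.004, 0, 0.038, 0, 0, 0],
    [0, 0, 0.039, 0, 0, 0],
    [0, 0, 0.039, 0, 0, 0],
    [0, 0, 0.039, 0, 0, 0],
    [0, 0, 0.038, 0, 0, 0],
    [0, 0, 0.038, 0, 0, 0],
    [0, 0, 0, 0, 0, 0]
  ]
}}

```text
time: 14.18
ee_pos: [456.0, 281.5, 202.1]
tcp_rot: [-179.9, 0.1, 77.2]
force: [-0.7, -0.2, -0.1]
gripper_width: 0.751
grasp_force: 0.0
```

Emit:
{"api": "servo_tool", "payload": {
  "rows": [
    [0, 0, 0, 0, 0, 0],
    [0, 0, 0, 0, 0, 0],
    [0, 0, 0, 0, 0, 0],
    [0, 0, 0, 0, 0, 0],
    [0, 0, 0, 0, 0, 0]
  ],
  "grip": 1
}}

```text
time: 14.8
ee_pos: [456.8, 281.9, 204.0]
tcp_rot: [179.9, -0.0, 77.2]
force: [0.2, -1.1, 5.1]
gripper_width: 0.476
grasp_force: 30.0
```

Emit:
{"api": "servo_tool", "payload": {
  "rows": [
    [0, 0, -0.05, 0, 0, 0],
    [0, 0, -0.05, 0, 0, 0.092],
    [0, 0, 0, 0, 0, 0.092],
    [0, 0, 0, 0, 0, 0.092],
    [0, 0, 0, 0, 0, 0.092],
    [0, 0, 0, 0, 0, 0.092],
    [0, 0, 0, 0, 0, 0.092],
    [0, 0, 0, 0, 0, 0.092],
    [0, 0, 0, 0, 0, 0.092],
    [0, 0, 0, 0, 0, 0.092],
    [0, 0, 0, 0, 0, 0.092],
    [0, 0, 0, 0, 0, 0]
  ]
}}

```text
time: 16.3
ee_pos: [456.2, 281.9, 244.1]
tcp_rot: [-180.0, 0.0, -5.5]
force: [-0.4, 0.7, -0.8]
gripper_width: 0.477
grasp_force: 30.0
```

```bash
python3 -c "
from h import *
a=np.radians(YAW);R=np.array([[np.cos(a),-np.sin(a)],[np.sin(a),np.cos(a)]])
for x in(50,88,-95):print([(O+R@[x,y]).round(1).tolist() for y in(-78,0,78)])
st();plan(*(O+R@[50,0]),245,-5.7)"
```

```text
[[591.8, -90.8], [599.6, -13.2], [607.3, 64.4]]
[[629.6, -94.6], [637.4, -16.9], [645.1, 60.7]]
[[447.5, -76.4], [455.3, 1.2], [463.0, 78.8]]
16.3 [456.2 281.9 244.1] [-180.     0.    -5.5] j7 [ -30.8   29.1   -5.5  113.9    4.4   37.1 -134.7] w 0.477 f [-0.4  0.7 -0.8] 30.0
turn z 0.002 | xy after turn 0.430 0.698 | xy before turn 0.427 0.700 | z -0.002
```

Emit:
{"api": "servo_tool", "payload": {
  "rows": [
    [0.107, 0.02, 0, 0, 0, 0.002],
    [0.107, 0.02, 0, 0, 0, 0],
    [0.108, 0.02, 0, 0, 0, 0],
    [0.108, 0.038, 0, 0, 0, 0],
    [0, 0.1, 0, 0, 0, 0],
    [0, 0.1, 0, 0, 0, 0],
    [0, 0.1, 0, 0, 0, 0],
    [0, 0.1, 0, 0, 0, 0],
    [0, 0.1, 0, 0, 0, 0],
    [0, 0.1, 0, 0, 0, 0],
    [0, 0, 0, 0, 0, 0],
    [0, 0, 0, 0, 0, 0]
  ]
}}

```text
time: 17.8
ee_pos: [599.5, -12.6, 243.7]
tcp_rot: [-179.9, 0.0, -5.7]
force: [-0.2, 0.1, -2.2]
gripper_width: 0.48
grasp_force: 30.0
```

Emit:
{"api": "servo_tool", "payload": {
  "rows": [
    [0, 0, 0.02, 0, 0, 0],
    [0, 0, 0.02, 0, 0, 0],
    [0, 0, 0, 0, 0, 0],
    [0, 0, 0, 0, 0, 0]
  ]
}}

```text
time: 18.3
ee_pos: [599.6, -12.9, 227.2]
tcp_rot: [180.0, 0.0, -5.7]
force: [0.0, 0.6, -1.6]
gripper_width: 0.476
grasp_force: 30.0
```

```bash
python3 -c "
from h import *
st();plan(599.6,-13.2,214.7,-5.7);mods()"
```

```text
18.3 [599.6 -12.9 227.2] [180.    0.   -5.7] j7 [   1.3   35.2   -4.4  105.3    3.9   39.6 -101. ] w 0.476 f [ 0.   0.6 -1.6] 30.0
turn z -0.000 | xy after turn 0.000 0.001 | xy before turn 0.000 0.001 | z 0.031
grey px [310. 133.] xy [683.3  80.5] z 54.1 [96. 30.] ang 80.8 loc [124.  101.5]
grey px [384. 142.] xy [ 661.8 -128.2] z 53.5 [49. 27.] ang 81.7 loc [ 123.4 -108.2]
grey px [186. 218.] xy [444.4 411.5] z 44.1 [46. 44.] ang 57.3 loc [-146.6  407.2]
purple px [215. 253.] xy [348.1 330.1] z 44.0 [45. 44.] ang 59.6 loc [-234.3  316.6]
purple px [254. 259.] xy [334. 223.] z 43.8 [44. 44.] ang 56.8 loc [-237.7  208.7]
```

Emit:
{"api": "servo_tool", "payload": {
  "rows": [
    [0, 0.001, 0.016, 0, 0, 0],
    [0, 0, 0.015, 0, 0, 0],
    [0, 0, 0, 0, 0, 0]
  ]
}}

```text
time: 18.73
ee_pos: [599.4, -13.7, 214.6]
tcp_rot: [180.0, 0.0, -5.8]
force: [0.7, -0.1, -2.1]
gripper_width: 0.476
grasp_force: 30.0
```

Emit:
{"api": "servo_tool", "payload": {
  "rows": [
    [0, 0, 0, 0, 0, 0],
    [0, 0, 0, 0, 0, 0],
    [0, 0, 0, 0, 0, 0],
    [0, 0, -0.05, 0, 0, 0],
    [0, 0, -0.08, 0, 0, 0],
    [0, 0, -0.08, 0, 0, 0],
    [0, 0, 0, 0, 0, 0]
  ],
  "grip": -0.3
}}

```text
time: 19.6
ee_pos: [600.6, -13.6, 303.2]
tcp_rot: [-180.0, -0.4, -5.8]
force: [-0.8, -0.2, 0.4]
gripper_width: 0.649
grasp_force: 0.0
```

Emit:
{"api": "servo_tool", "payload": {
  "rows": [
    [0, 0, 0, 0, 0, -0.102],
    [0, 0, 0, 0, 0, -0.101],
    [0, 0, 0, 0, 0, -0.101],
    [0, 0, 0, 0, 0, -0.101],
    [0, 0, 0, 0, 0, -0.101],
    [0, 0, 0, 0, 0, -0.101],
    [0, 0, 0, 0, 0, -0.1],
    [0, 0, 0, 0, 0, 0]
  ],
  "grip": -0.5
}}

```text
time: 20.6
ee_pos: [599.2, -13.9, 298.7]
tcp_rot: [-179.9, 0.0, 57.7]
force: [0.2, -0.1, 0.3]
gripper_width: 0.749
grasp_force: 0.0
```

```bash
python3 -c "
from h import *
st();plan(444.4,411.8,295,57.9)"
```

```text
20.6 [599.2 -13.9 298.7] [-179.9    0.    57.7] j7 [ 13.2  31.  -19.9 102.8  13.5  48.5 -45.3] w 0.749 f [ 0.2 -0.1  0.3] 0.0
turn z -0.002 | xy after turn 0.696 -0.893 | xy before turn 0.693 -0.895 | z 0.009
```

Emit:
{"api": "servo_tool", "payload": {
  "rows": [
    [0.077, -0.099, 0, 0, 0, -0.002],
    [0.077, -0.099, 0, 0, 0, 0],
    [0.077, -0.099, 0, 0, 0, 0],
    [0.077, -0.099, 0, 0, 0, 0],
    [0.077, -0.099, 0, 0, 0, 0],
    [0.077, -0.099, 0, 0, 0, 0],
    [0.077, -0.099, 0, 0, 0, 0],
    [0.077, -0.1, 0, 0, 0, 0],
    [0.08, -0.1, 0, 0, 0, 0],
    [0, 0, 0, 0, 0, 0],
    [0, 0, 0, 0, 0, 0],
    [0, 0, 0, 0, 0, 0]
  ]
}}

```text
time: 22.1
ee_pos: [445.0, 410.2, 298.9]
tcp_rot: [180.0, 0.1, 57.8]
force: [0.2, 0.1, -0.4]
gripper_width: 0.75
grasp_force: 0.0
```

```bash
python3 -c "
from h import *
mods();st();plan(444.4,411.8,203,57.9)"
```

```text
grey px [341. 164.] xy [595.5 -10.3] z 53.4 [44. 45.] ang 84.8 loc [45.7  2.4]
grey px [370. 164.] xy [596.4 -89.8] z 53.4 [44. 46.] ang 84.4 loc [ 54.4 -76.5]
22.15 [445.  410.2 298.9] [180.    0.   57.8] j7 [-28.4  32.1 -23.3 101.8  16.1  49.4 -91.2] w 0.752 f [-0.1  0.4 -0.2] 0.0
turn z -0.001 | xy after turn 0.003 -0.003 | xy before turn 0.003 -0.003 | z 0.240
```

Emit:
{"api": "servo_tool", "payload": {
  "rows": [
    [0.003, -0.003, 0.04, 0, 0, 0],
    [0, 0, 0.04, 0, 0, 0],
    [0, 0, 0.04, 0, 0, 0],
    [0, 0, 0.04, 0, 0, 0],
    [0, 0, 0.04, 0, 0, 0],
    [0, 0, 0.04, 0, 0, 0],
    [0, 0, 0, 0, 0, 0]
  ]
}}

```text
time: 23.02
ee_pos: [443.2, 413.0, 201.4]
tcp_rot: [-180.0, 0.2, 58.0]
force: [-0.7, 0.2, 1.6]
gripper_width: 0.751
grasp_force: 0.0
```

Emit:
{"api": "servo_tool", "payload": {
  "rows": [
    [0, 0, 0, 0, 0, 0],
    [0, 0, 0, 0, 0, 0],
    [0, 0, 0, 0, 0, 0],
    [0, 0, 0, 0, 0, 0],
    [0, 0, 0, 0, 0, 0]
  ],
  "grip": 1
}}

```text
time: 23.65
ee_pos: [444.1, 413.4, 203.8]
tcp_rot: [180.0, -0.1, 58.0]
force: [0.7, -1.3, 5.1]
gripper_width: 0.475
grasp_force: 30.0
```

Emit:
{"api": "servo_tool", "payload": {
  "rows": [
    [0, 0, -0.05, 0, 0, 0],
    [0, 0, -0.05, 0, 0, -0.1],
    [0, 0, 0, 0, 0, -0.11],
    [0, 0, 0, 0, 0, -0.11],
    [0, 0, 0, 0, 0, -0.11],
    [0, 0, 0, 0, 0, -0.11],
    [0, 0, 0, 0, 0, -0.11],
    [0, 0, 0, 0, 0, -0.11],
    [0, 0, 0, 0, 0, -0.11],
    [0, 0, 0, 0, 0, -0.11],
    [0, 0, 0, 0, 0, -0.11],
    [0, 0, 0, 0, 0, -0.11]
  ]
}}

```text
time: 25.15
ee_pos: [443.5, 413.2, 243.8]
tcp_rot: [-180.0, 0.0, 166.4]
force: [0.5, -0.5, -3.0]
gripper_width: 0.48
grasp_force: 30.0
```

Emit:
{"api": "servo_tool", "payload": {
  "rows": [
    [0, 0, 0, 0, 0, -0.093],
    [0, 0, 0, 0, 0, 0],
    [0, 0, 0, 0, 0, 0]
  ]
}}

```text
time: 25.52
ee_pos: [443.7, 413.2, 243.4]
tcp_rot: [-180.0, 0.0, 174.3]
force: [-0.3, 0.2, -2.1]
gripper_width: 0.48
grasp_force: 30.0
```

```bash
python3 -c "
from h import *
st();plan(607.3,64.4,245,174.3)"
```

```text
25.52 [443.7 413.2 243.4] [-180.     0.   174.3] j7 [-11.9  45.2 -48.3 102.   41.9  52.6   5.5] w 0.48 f [-0.3  0.2 -2.1] 30.0
turn z -0.001 | xy after turn -0.494 -0.827 | xy before turn -0.494 -0.827 | z -0.004
```

Emit:
{"api": "servo_tool", "payload": {
  "rows": [
    [-0.11, -0.03, 0, 0, 0, 0],
    [-0.11, -0.03, 0, 0, 0, 0],
    [-0.11, -0.03, 0, 0, 0, 0],
    [-0.11, -0.03, 0, 0, 0, 0],
    [-0.027, -0.101, 0, 0, 0, 0],
    [-0.027, -0.101, 0, 0, 0, 0],
    [0, -0.101, 0, 0, 0, 0],
    [0, -0.101, 0, 0, 0, 0],
    [0, -0.101, 0, 0, 0, 0],
    [0, -0.101, 0, 0, 0, 0],
    [0, -0.101, 0, 0, 0, 0],
    [0, 0, 0, 0, 0, 0]
  ]
}}

```text
time: 27.02
ee_pos: [608.3, 60.5, 242.7]
tcp_rot: [-179.8, -0.0, 174.0]
force: [-0.3, -0.2, -1.5]
gripper_width: 0.48
grasp_force: 30.0
```

Emit:
{"api": "servo_tool", "payload": {
  "rows": [
    [0, 0, 0.02, 0, 0, 0],
    [0, 0, 0.02, 0, 0, 0],
    [0, 0, 0, 0, 0, 0],
    [0, 0, 0, 0, 0, 0]
  ]
}}

```text
time: 27.52
ee_pos: [608.0, 65.7, 226.9]
tcp_rot: [180.0, -0.0, 174.5]
force: [0.5, 0.0, -1.8]
gripper_width: 0.473
grasp_force: 30.0
```

```bash
python3 -c "
from h import *
st();plan(607.3,64.4,214.7,174.3)"
```

```text
27.52 [608.   65.7 226.9] [180.   -0.  174.5] j7 [ 24.3  46.9 -47.6 101.5  43.3  51.7  41.7] w 0.473 f [ 0.5  0.  -1.8] 30.0
turn z 0.002 | xy after turn 0.001 -0.003 | xy before turn 0.001 -0.003 | z 0.031
```

Emit:
{"api": "servo_tool", "payload": {
  "rows": [
    [0, -0.003, 0.016, 0, 0, 0],
    [0, 0, 0.015, 0, 0, 0],
    [0, 0, 0, 0, 0, 0]
  ]
}}

```text
time: 27.9
ee_pos: [607.9, 63.6, 214.3]
tcp_rot: [-180.0, -0.0, 174.4]
force: [0.6, -0.1, -1.3]
gripper_width: 0.479
grasp_force: 30.0
```

Emit:
{"api": "servo_tool", "payload": {
  "rows": [
    [0, 0, 0, 0, 0, 0],
    [0, 0, 0, 0, 0, 0],
    [0, 0, 0, 0, 0, 0],
    [0, 0, -0.05, 0, 0, 0],
    [0, 0, -0.08, 0, 0, 0],
    [0, 0, -0.08, 0, 0, 0],
    [0, 0, 0, 0, 0, 0]
  ],
  "grip": -0.3
}}

```text
time: 28.78
ee_pos: [608.7, 64.3, 302.5]
tcp_rot: [179.9, 0.3, 174.4]
force: [0.3, -0.2, 0.4]
gripper_width: 0.652
grasp_force: 0.0
```

Emit:
{"api": "servo_tool", "payload": {
  "rows": [
    [0, 0, 0, 0, 0, 0.1],
    [0, 0, 0, 0, 0, 0.1],
    [0, 0, 0, 0, 0, 0.1],
    [0, 0, 0, 0, 0, 0.1],
    [0, 0, 0, 0, 0, 0.1],
    [0, 0, 0, 0, 0, 0.1],
    [0, 0, 0, 0, 0, 0.1],
    [0, 0, 0, 0, 0, 0.1],
    [0, 0, 0, 0, 0, 0.1],
    [0, 0, 0, 0, 0, 0.1],
    [0, 0, 0, 0, 0, 0]
  ]
}}

```text
time: 30.15
ee_pos: [607.7, 63.8, 298.6]
tcp_rot: [-180.0, 0.0, 84.5]
force: [-0.9, 0.1, 0.3]
gripper_width: 0.65
grasp_force: 0.0
```

```bash
python3 -c "
from h import *
st();plan(467.5,2,300,84.3);mods()"
```

```text
30.15 [607.7  63.8 298.6] [-180.     0.    84.5] j7 [ 14.2  34.5 -31.7 100.6  22.4  51.3 -32.7] w 0.65 f [-0.9  0.1  0.3] 0.0
turn z 0.002 | xy after turn -0.189 -0.333 | xy before turn -0.187 -0.334 | z -0.004
grey px [378. 141.] xy [ 663.3 -107.7] z 53.7 [92. 29.] ang 84.3 loc [122.9 -87.8]
grey px [316. 192.] xy [517.   61.8] z 42.0 [181.  30.] ang 86.5 loc [-39.5  66.4]
purple px [214. 253.] xy [348.2 330.1] z 44.1 [45. 44.] ang 61.5 loc [-234.2  316.6]
purple px [254. 259.] xy [333.8 222.7] z 43.7 [45. 44.] ang 56.6 loc [-237.9  208.3]
```

Move over the handle and check all modules from the scene/top before clamping.

Emit:
{"api": "servo_tool", "payload": {
  "rows": [
    [-0.047, -0.083, 0, 0, 0, 0.002],
    [-0.047, -0.083, 0, 0, 0, 0],
    [-0.047, -0.083, 0, 0, 0, 0],
    [-0.048, -0.084, 0, 0, 0, 0],
    [0, 0, 0, 0, 0, 0],
    [0, 0, 0, 0, 0, 0],
    [0, 0, 0, 0, 0, 0]
  ]
}}

```text
time: 31.08
ee_pos: [468.7, 2.2, 298.8]
tcp_rot: [180.0, -0.0, 84.3]
force: [-0.2, -1.2, -0.9]
gripper_width: 0.646
grasp_force: 0.0
```

```bash
python3 -c "
from h import *
st();plan(467.5,2,246,84.3);mods()
im,d=bot.camera('wrist');save(im,'w3.png',None,1.1)"
```

```text
31.07 [468.7   2.2 298.8] [180.   -0.   84.3] j7 [ 25.2  22.7 -34.8 119.8  18.9  42.7 -27.3] w 0.646 f [-0.2 -1.2 -0.9] 0.0
turn z -0.000 | xy after turn -0.001 -0.003 | xy before turn -0.001 -0.003 | z 0.132
grey px [314. 158.] xy [612.5  65.8] z 53.9 [44. 47.] ang 84.0 loc [55.  79.9]
grey px [371. 163.] xy [595.9 -90.8] z 53.3 [43. 45.] ang 84.6 loc [ 54.1 -77.6]
grey px [306. 191.] xy [520.3  86.8] z 41.6 [87. 25.] ang 84.5 loc [-38.8  91.6]
purple px [215. 253.] xy [347.8 329.8] z 44.2 [45. 44.] ang 60.7 loc [-234.5  316.2]
purple px [254. 259.] xy [333.8 222.9] z 43.7 [44. 44.] ang 56.1 loc [-237.9  208.5]
```

View pics/w3.png

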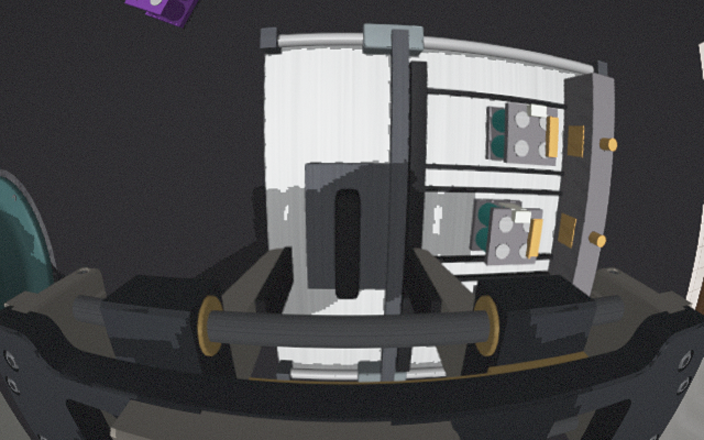

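```bash
python3 - <<'E'
from h import *
im,d=bot.camera('wrist');p=bot.camera_params('wrist');z=dict(E=p['extrinsics'],K=[p['fx'],p['fy'],p['cx'],p['cy']])
for u,v,h in((543,220,56),(528,258,56),(557,117,56),(549,158,56),(491,208,52),(487,263,52),(544,208,52),(568,225,31),(575,140,31),(600,240,54),(608,145,54),(470,188,18),(470,261,18)):
    q=fish(z,u/1.1,v/1.1,h);print(u,v,loc(q).round(1))
E
```

```text
543 220 [64.9 14.4]
528 258 [ 55.8 -15.6]
557 117 [71.4 92.5]
549 158 [65.2 61.3]
491 208 [20.5 22.4]
487 263 [ 22.1 -19.9]
544 208 [67.2 22.9]
568 225 [110.2   3.8]
575 140 [109.2  77.8]
600 240 [132.4  -3.7]
608 145 [128.9  76.6]
470 188 [15.7 31.7]
470 261 [ 21.4 -30.8]
```

Emit:
{"api": "servo_tool", "payload": {
  "rows": [
    [-0.001, -0.003, 0.033, 0, 0, 0],
    [0, 0, 0.033, 0, 0, 0],
    [0, 0, 0.033, 0, 0, 0],
    [0, 0, 0.033, 0, 0, 0],
    [0, 0, 0, 0, 0, 0]
  ]
}}

```text
time: 31.85
ee_pos: [466.1, 1.6, 244.6]
tcp_rot: [-179.9, 0.0, 84.2]
force: [0.8, 0.3, 0.3]
gripper_width: 0.653
grasp_force: 0.0
```

Emit:
{"api": "servo_tool", "payload": {
  "rows": [
    [0, 0, 0, 0, 0, 0],
    [0, 0, 0, 0, 0, 0],
    [0, 0, 0, 0, 0, 0],
    [0, 0, 0, 0, 0, 0],
    [0, 0, 0, 0, 0, 0],
    [0, 0, 0, 0, 0, 0]
  ],
  "grip": 1
}}

```text
time: 32.6
ee_pos: [466.9, 1.4, 246.1]
tcp_rot: [179.9, -0.0, 84.2]
force: [1.5, -0.7, 0.5]
gripper_width: 0.172
grasp_force: 30.0
```

```bash
python3 -c "
from h import *
st();print(loc(bot.read_state()['ee_pos']));mods()"
```

```text
32.6 [466.9   1.4 246.1] [179.9  -0.   84.2] j7 [ 21.9  27.7 -31.2 121.8  24.   36.4 -31.8] w 0.172 f [ 1.5 -0.7  0.5] 30.0
[-83.41136865   1.27315006]
grey px [314. 158.] xy [611.8  65.7] z 53.5 [44. 45.] ang 82.7 loc [54.3 79.7]
grey px [370. 164.] xy [595.9 -90. ] z 53.4 [45. 45.] ang 82.4 loc [ 54.  -76.8]
grey px [303. 191.] xy [520.7  99.7] z 41.4 [101.  27.] ang 86.1 loc [-39.7 104.4]
purple px [214. 253.] xy [348.2 330. ] z 43.9 [45. 44.] ang 60.6 loc [-234.2  316.5]
purple px [254. 259.] xy [333.8 222.9] z 43.8 [44. 44.] ang 56.9 loc [-237.9  208.5]
```

Emit:
{"api": "servo_tool", "payload": {
  "rows": [
    [0, 0.015, 0, 0, 0, 0],
    [0, 0.03, 0, 0, 0, 0],
    [0, 0.03, 0, 0, 0, 0],
    [0, 0.03, 0, 0, 0, 0],
    [0, 0.03, 0, 0, 0, 0],
    [0, 0.03, 0, 0, 0, 0],
    [0, 0.03, 0, 0, 0, 0],
    [0, 0.015, 0, 0, 0, 0],
    [0, 0, 0, 0, 0, 0],
    [0, 0, 0, 0, 0, 0]
  ]
}}

```text
time: 33.9
ee_pos: [549.9, -7.2, 246.1]
tcp_rot: [-179.9, 0.1, 84.2]
force: [-2.7, -1.4, 5.7]
gripper_width: 0.171
grasp_force: 30.0
```

```bash
python3 -c "
from h import *
st();print(loc(bot.read_state()['ee_pos']));mods()
im,d=bot.camera('wrist');save(im,'w4.png',None,1.1)"
```

```text
33.9 [549.9  -7.2 246.1] [-1.799e+02  1.000e-01  8.420e+01] j7 [ 20.7  33.8 -29.9 110.7  24.6  42.  -29.5] w 0.171 f [-2.7 -1.4  5.7] 30.0
[0.00459619 0.97671286]
grey px [311. 133.] xy [681.9  62.9] z 54.2 [105.  28.] ang 84.5 loc [124.3  83.9]
grey px [383. 142.] xy [ 661.5 -122.7] z 53.5 [60. 29.] ang 84.7 loc [ 122.5 -102.8]
purple px [215. 253.] xy [348.1 330. ] z 44.1 [45. 44.] ang 60.4 loc [-234.3  316.5]
purple px [254. 259.] xy [334.1 223.1] z 43.9 [44. 44.] ang 56.9 loc [-237.6  208.7]
```

View pics/w4.png

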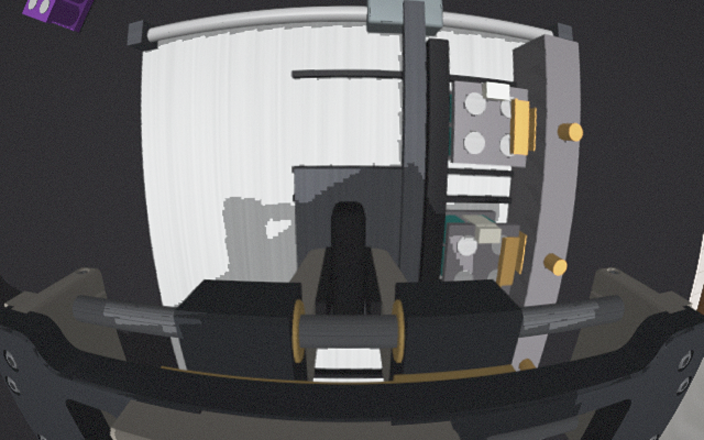

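Emit:
{"api": "servo_tool", "payload": {
  "rows": [
    [0, 0.012, 0, 0, 0, 0],
    [0, 0.012, 0, 0, 0, 0],
    [0, 0.01, 0, 0, 0, 0],
    [0, 0.008, 0, 0, 0, 0],
    [0, 0, 0, 0, 0, 0],
    [0, 0, 0, 0, 0, 0]
  ]
}}

```text
time: 34.75
ee_pos: [563.5, -8.2, 245.9]
tcp_rot: [-179.4, 0.2, 84.2]
force: [-16.5, -0.6, 18.3]
gripper_width: 0.175
grasp_force: 30.1
```

```bash
python3 -c "
from h import *
st();print(loc(bot.read_state()['ee_pos']))
im,d=bot.camera('wrist');save(im,'w5.png',(300,20,560,280),2.3)
snap('scene','s5.png',(200,170,400,300),3)"
```

```text
34.75 [563.5  -8.2 245.9] [-179.4    0.2   84.2] j7 [ 20.4  34.9 -29.8 108.6  24.5  43.6 -29. ] w 0.175 f [-16.5  -0.6  18.3] 30.1
[13.64840007  1.3264669 ]
```

View pics/w5.png

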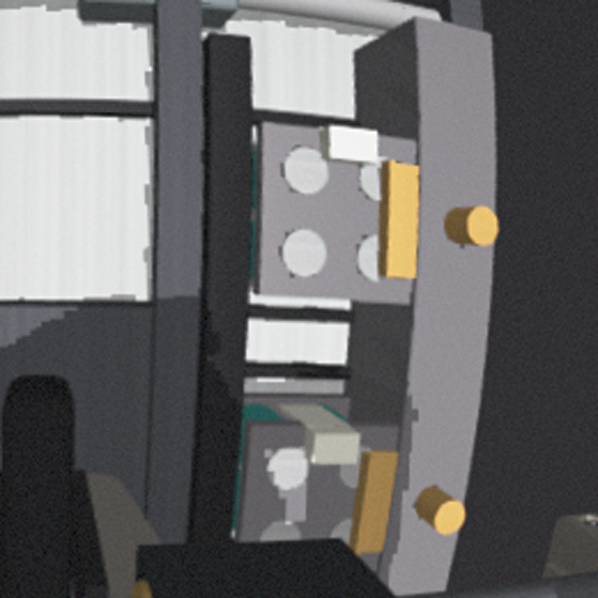

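Emit:
{"api": "servo_tool", "payload": {
  "rows": [
    [0, 0.005, 0, 0, 0, 0],
    [0, 0, 0, 0, 0, 0],
    [0, 0, 0, 0, 0, 0],
    [0, 0, 0, 0, 0, 0],
    [0, 0, 0, 0, 0, 0],
    [0, 0, 0, 0, 0, 0],
    [0, 0, 0, 0, 0, 0]
  ]
}}

```text
time: 35.72
ee_pos: [564.3, -8.1, 245.9]
tcp_rot: [-179.1, 0.3, 84.3]
force: [-21.0, 0.7, 23.8]
gripper_width: 0.175
grasp_force: 30.1
```

Emit:
{"api": "servo_tool", "payload": {
  "rows": [
    [0, -0.015, 0, 0, 0, 0],
    [0, -0.02, 0, 0, 0, 0],
    [0, -0.03, 0, 0, 0, 0],
    [0, -0.04, 0, 0, 0, 0],
    [0, -0.04, 0, 0, 0, 0],
    [0, -0.04, 0, 0, 0, 0],
    [0, -0.04, 0, 0, 0, 0],
    [0, -0.03, 0, 0, 0, 0],
    [0, -0.03, 0, 0, 0, 0],
    [0, 0, 0, 0, 0, 0],
    [0, 0, 0, 0, 0, 0]
  ]
}}

```text
time: 37.1
ee_pos: [455.7, 2.5, 245.9]
tcp_rot: [179.9, -0.0, 84.2]
force: [4.8, -2.3, -2.2]
gripper_width: 0.173
grasp_force: 30.0
```

```bash
python3 -c "
from h import *
st();print(loc(bot.read_state()['ee_pos']))"
```

```text
37.1 [455.7   2.5 245.9] [179.9  -0.   84.2] j7 [ 22.1  26.9 -31.5 123.3  23.9  35.6 -32.1] w 0.173 f [ 4.8 -2.3 -2.2] 30.0
[-94.74244114   1.32304808]
```

Emit:
{"api": "servo_tool", "payload": {
  "rows": [
    [0, 0, 0, 0, 0, 0],
    [0, 0, 0, 0, 0, 0],
    [0, 0, 0, 0, 0, 0],
    [0, 0, -0.07, 0, 0, 0],
    [0, 0, -0.07, 0, 0, 0],
    [0, 0, 0, 0, 0, -0.1],
    [0, 0, 0, 0, 0, -0.1],
    [0, 0, 0, 0, 0, -0.1],
    [0, 0, 0, 0, 0, -0.1],
    [0, 0, 0, 0, 0, -0.1],
    [0, 0, 0, 0, 0, -0.1]
  ],
  "grip": -0.3
}}

```text
time: 38.48
ee_pos: [455.2, 2.7, 301.8]
tcp_rot: [-180.0, -0.0, 138.5]
force: [-0.2, 0.4, 0.3]
gripper_width: 0.654
grasp_force: 0.0
```

Emit:
{"api": "servo_tool", "payload": {
  "rows": [
    [0, 0, 0, 0, 0, -0.1],
    [0, 0, 0, 0, 0, -0.1],
    [0, 0, 0, 0, 0, -0.1],
    [0, 0, 0, 0, 0, -0.1],
    [0, 0, 0, 0, 0, 0],
    [0, 0, 0, 0, 0, 0]
  ]
}}

```text
time: 39.22
ee_pos: [455.3, 2.6, 301.8]
tcp_rot: [-180.0, -0.0, 174.1]
force: [-0.3, 0.6, 0.1]
gripper_width: 0.648
grasp_force: 0.0
```

```bash
python3 -c "
from h import *
st();mods();plan(629.6,-94.6,300,174.3)"
```

```text
39.23 [455.3   2.6 301.8] [-180.    -0.   174.1] j7 [ 42.1  28.7 -56.2 120.6  32.8  47.5  49.9] w 0.648 f [-0.3  0.6  0.1] 0.0
purple px [215. 253.] xy [348.1 330.2] z 43.8 [45. 44.] ang 60.4 loc [-234.4  316.6]
purple px [254. 259.] xy [334.  223.2] z 43.4 [45. 44.] ang 56.3 loc [-237.7  208.8]
turn z -0.002 | xy after turn -0.458 -0.199 | xy before turn -0.458 -0.197 | z 0.005
```

Emit:
{"api": "servo_tool", "payload": {
  "rows": [
    [-0.092, -0.04, 0, 0, 0, -0.002],
    [-0.092, -0.04, 0, 0, 0, 0],
    [-0.092, -0.04, 0, 0, 0, 0],
    [-0.091, -0.04, 0, 0, 0, 0],
    [-0.091, -0.039, 0, 0, 0, 0],
    [0, 0, 0, 0, 0, 0],
    [0, 0, 0, 0, 0, 0],
    [0, 0, 0, 0, 0, 0]
  ]
}}

```text
time: 40.28
ee_pos: [629.2, -93.7, 302.0]
tcp_rot: [-180.0, -0.0, 174.5]
force: [-0.0, 0.2, -0.6]
gripper_width: 0.647
grasp_force: 0.0
```

```bash
python3 -c "
from h import *
st();mods();plan(629.6,-94.6,214.5,174.3)
im,d=bot.camera('wrist');save(im,'w6.png',None,1.1)"
```

```text
40.27 [629.2 -93.7 302. ] [-180.    -0.   174.5] j7 [ 39.3  42.9 -49.6  96.   37.2  59.   61.6] w 0.647 f [-0.   0.2 -0.6] 0.0
grey px [371. 153.] xy [628.3 -93.6] z 53.2 [45. 42.] ang 83.6 loc [ 86.6 -77.2]
purple px [215. 253.] xy [348. 330.] z 44.0 [45. 44.] ang 60.5 loc [-234.3  316.5]
purple px [254. 259.] xy [333.9 223. ] z 43.9 [44. 44.] ang 56.5 loc [-237.7  208.7]
turn z 0.002 | xy after turn -0.001 -0.002 | xy before turn -0.001 -0.002 | z 0.219
```

View pics/w6.png

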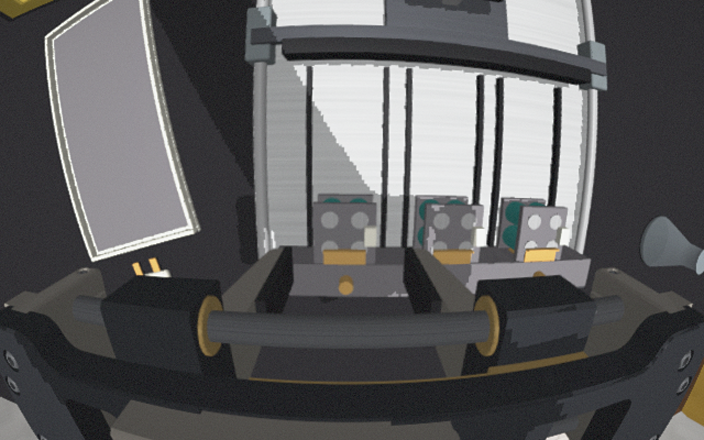

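Emit:
{"api": "servo_tool", "payload": {
  "rows": [
    [0, -0.002, 0.044, 0, 0, 0.002],
    [0, 0, 0.044, 0, 0, 0],
    [0, 0, 0.044, 0, 0, 0],
    [0, 0, 0.044, 0, 0, 0],
    [0, 0, 0.043, 0, 0, 0],
    [0, 0, 0, 0, 0, 0]
  ]
}}

```text
time: 41.12
ee_pos: [629.3, -95.4, 212.4]
tcp_rot: [180.0, -0.2, 174.2]
force: [-0.0, -0.3, -0.3]
gripper_width: 0.646
grasp_force: 0.0
```

Emit:
{"api": "servo_tool", "payload": {
  "rows": [
    [0, 0, 0, 0, 0, 0],
    [0, 0, 0, 0, 0, 0],
    [0, 0, 0, 0, 0, 0],
    [0, 0, 0, 0, 0, 0]
  ],
  "grip": 1
}}

```text
time: 41.62
ee_pos: [630.2, -95.5, 215.0]
tcp_rot: [-180.0, 0.1, 174.2]
force: [-0.1, -0.6, 2.9]
gripper_width: 0.475
grasp_force: 30.0
```

```bash
python3 -c "
from h import *
st()"
```

```text
41.62 [630.2 -95.5 215. ] [-1.800e+02  1.000e-01  1.742e+02] j7 [ 36.5  48.8 -44.9  97.9  42.6  51.7  57.8] w 0.475 f [-0.1 -0.6  2.9] 30.0
```

Emit:
{"api": "servo_tool", "payload": {
  "rows": [
    [0.015, 0, -0.015, 0, 0, 0],
    [0.04, 0, -0.02, 0, 0, 0],
    [0.04, 0, -0.015, 0, 0, 0],
    [0, 0, 0, 0, 0, 0.1],
    [0, 0, 0, 0, 0, 0.1],
    [0, 0, 0, 0, 0, 0.1],
    [0, 0, 0, 0, 0, 0.1],
    [0, 0, 0, 0, 0, 0.1],
    [0, 0, 0, 0, 0, 0.1],
    [0, 0, 0, 0, 0, 0.1],
    [0, 0, 0, 0, 0, 0.1],
    [0, 0, 0, 0, 0, 0.1]
  ]
}}

```text
time: 43.12
ee_pos: [591.3, -91.4, 234.1]
tcp_rot: [-179.9, -0.0, 92.9]
force: [-0.1, 1.0, -0.6]
gripper_width: 0.474
grasp_force: 30.0
```

Emit:
{"api": "servo_tool", "payload": {
  "rows": [
    [0, 0, 0, 0, 0, 0.1],
    [0, 0, 0, 0, 0, 0],
    [0, 0, 0, 0, 0, 0],
    [0, 0, 0, 0, 0, 0]
  ]
}}

```text
time: 43.62
ee_pos: [591.9, -91.7, 234.2]
tcp_rot: [-180.0, -0.0, 84.3]
force: [-1.0, 0.7, -1.6]
gripper_width: 0.472
grasp_force: 30.0
```

```bash
python3 -c "
from h import *
st();print(loc(bot.read_state()['ee_pos']));plan(591.8,-90.8,215,84.3)"
```

```text
43.62 [591.9 -91.7 234.2] [-180.    -0.    84.3] j7 [ 25.4  37.8 -26.4 104.2  23.3  43.6 -19.1] w 0.472 f [-1.   0.7 -1.6] 30.0
[ 50.18192903 -78.85772171]
turn z -0.000 | xy after turn 0.002 -0.000 | xy before turn 0.002 -0.000 | z 0.048
```

Emit:
{"api": "servo_tool", "payload": {
  "rows": [
    [0.002, 0, 0.02, 0, 0, 0],
    [0, 0, 0.02, 0, 0, 0],
    [0, 0, 0.008, 0, 0, 0],
    [0, 0, 0, 0, 0, 0]
  ]
}}

```text
time: 44.12
ee_pos: [592.0, -90.7, 215.0]
tcp_rot: [-179.9, 0.0, 84.2]
force: [-1.9, -0.2, 2.0]
gripper_width: 0.475
grasp_force: 30.0
```

Emit:
{"api": "servo_tool", "payload": {
  "rows": [
    [0, 0, 0, 0, 0, 0],
    [0, 0, 0, 0, 0, 0],
    [0, 0, 0, 0, 0, 0],
    [0, 0, -0.05, 0, 0, 0],
    [0, 0, -0.08, 0, 0, 0],
    [0, 0, -0.08, 0, 0, 0],
    [0, 0, 0, 0, 0, 0]
  ],
  "grip": -0.3
}}

```text
time: 45.0
ee_pos: [593.2, -90.6, 303.0]
tcp_rot: [179.6, 0.0, 84.2]
force: [0.5, -0.0, -1.0]
gripper_width: 0.651
grasp_force: 0.0
```

Emit:
{"api": "servo_tool", "payload": {
  "rows": [
    [0, 0, 0, 0, 0, -0.1],
    [0, 0, 0, 0, 0, -0.1],
    [0, 0, 0, 0, 0, -0.1],
    [0, 0, 0, 0, 0, -0.1],
    [0, 0, 0, 0, 0, -0.1],
    [0, 0, 0, 0, 0, -0.1],
    [0, 0, 0, 0, 0, -0.1],
    [0, 0, 0, 0, 0, -0.1],
    [0, 0, 0, 0, 0, -0.1],
    [0, 0, 0, 0, 0, -0.1],
    [0, 0, 0, 0, 0, 0],
    [0, 0, 0, 0, 0, 0]
  ]
}}

```text
time: 46.5
ee_pos: [592.0, -90.9, 298.9]
tcp_rot: [-180.0, -0.0, 174.1]
force: [-0.0, 0.1, -0.2]
gripper_width: 0.65
grasp_force: 0.0
```

```bash
python3 -c "
from h import *
st();plan(637.4,-16.9,300,174.3)"
```

```text
46.5 [592.  -90.9 298.9] [-180.    -0.   174.1] j7 [ 41.   39.8 -49.5 101.6  36.   55.9  60.9] w 0.65 f [-0.   0.1 -0.2] 0.0
turn z -0.003 | xy after turn -0.095 0.195 | xy before turn -0.094 0.196 | z -0.003
```

Emit:
{"api": "servo_tool", "payload": {
  "rows": [
    [-0.048, 0.098, 0, 0, 0, -0.003],
    [-0.047, 0.097, 0, 0, 0, 0],
    [0, 0, 0, 0, 0, 0],
    [0, 0, 0, 0, 0, 0],
    [0, 0, 0, 0, 0, 0]
  ]
}}

```text
time: 47.12
ee_pos: [637.3, -18.3, 298.8]
tcp_rot: [-179.9, -0.0, 174.4]
force: [0.5, -0.4, -0.3]
gripper_width: 0.648
grasp_force: 0.0
```

```bash
python3 -c "
from h import *
st();mods();plan(637.4,-16.9,214.5,174.3)
im,d=bot.camera('wrist');save(im,'w7.png',None,1.1)"
```

```text
47.12 [637.3 -18.3 298.8] [-179.9   -0.   174.4] j7 [ 31.7  42.7 -48.4  96.   36.6  58.5  55.2] w 0.648 f [ 0.5 -0.4 -0.3] 0.0
grey px [310. 142.] xy [660.7  84.7] z 53.7 [111.  51.] ang 47.5 loc [101.1 103.5]
grey px [343. 150.] xy [638.  -12.7] z 53.2 [48. 43.] ang 84.2 loc [88.2  4.2]
grey px [369. 166.] xy [592.1 -86.9] z 53.3 [44. 45.] ang 83.6 loc [ 49.9 -74.1]
purple px [215. 253.] xy [348.2 330.3] z 43.7 [45. 44.] ang 60.1 loc [-234.2  316.8]
purple px [254. 259.] xy [333.9 223. ] z 43.9 [44. 44.] ang 55.8 loc [-237.8  208.6]
turn z 0.001 | xy after turn 0.000 0.004 | xy before turn 0.000 0.004 | z 0.211
```

View pics/w7.png

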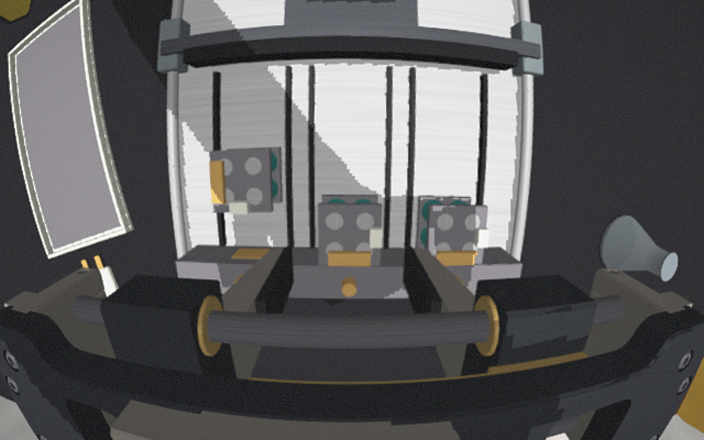

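Emit:
{"api": "servo_tool", "payload": {
  "rows": [
    [0, 0.004, 0.042, 0, 0, 0],
    [0, 0, 0.042, 0, 0, 0],
    [0, 0, 0.042, 0, 0, 0],
    [0, 0, 0.042, 0, 0, 0],
    [0, 0, 0.043, 0, 0, 0],
    [0, 0, 0, 0, 0, 0]
  ]
}}

```text
time: 47.98
ee_pos: [637.2, -15.4, 212.8]
tcp_rot: [-180.0, -0.2, 174.5]
force: [0.9, -0.1, 0.3]
gripper_width: 0.65
grasp_force: 0.0
```

Emit:
{"api": "servo_tool", "payload": {
  "rows": [
    [0, 0, 0, 0, 0, 0],
    [0, 0, 0, 0, 0, 0],
    [0, 0, 0, 0, 0, 0],
    [0, 0, 0, 0, 0, 0]
  ],
  "grip": 1
}}

```text
time: 48.48
ee_pos: [638.1, -15.4, 215.4]
tcp_rot: [-180.0, 0.1, 174.5]
force: [-0.2, -0.9, 2.9]
gripper_width: 0.476
grasp_force: 30.0
```

Emit:
{"api": "servo_tool", "payload": {
  "rows": [
    [0.015, 0, -0.015, 0, 0, 0],
    [0.04, 0, -0.02, 0, 0, 0],
    [0.04, 0, -0.015, 0, 0, 0],
    [0, 0, 0, 0, 0, 0.1],
    [0, 0, 0, 0, 0, 0.1],
    [0, 0, 0, 0, 0, 0.1],
    [0, 0, 0, 0, 0, 0.1],
    [0, 0, 0, 0, 0, 0.1],
    [0, 0, 0, 0, 0, 0.1],
    [0, 0, 0, 0, 0, 0.1],
    [0, 0, 0, 0, 0, 0.1],
    [0, 0, 0, 0, 0, 0.1]
  ]
}}

```text
time: 49.98
ee_pos: [599.3, -11.4, 234.6]
tcp_rot: [-179.9, -0.0, 93.2]
force: [-1.2, 0.4, -1.7]
gripper_width: 0.476
grasp_force: 30.0
```

Emit:
{"api": "servo_tool", "payload": {
  "rows": [
    [0, 0, 0, 0, 0, 0.1],
    [0, 0, 0, 0, 0, 0],
    [0, 0, 0, 0, 0, 0],
    [0, 0, 0, 0, 0, 0]
  ]
}}

```text
time: 50.48
ee_pos: [599.8, -11.7, 234.6]
tcp_rot: [-180.0, -0.0, 84.6]
force: [-0.6, 0.5, -1.5]
gripper_width: 0.474
grasp_force: 30.0
```

```bash
python3 -c "
from h import *
st();print(loc(bot.read_state()['ee_pos']));plan(599.6,-13.2,215,84.3)"
```

```text
50.48 [599.8 -11.7 234.6] [-180.    -0.    84.6] j7 [ 17.   37.6 -25.4 104.1  22.4  43.4 -25.8] w 0.474 f [-0.6  0.5 -1.5] 30.0
[50.10913709  1.4931922 ]
turn z 0.003 | xy after turn -0.004 -0.000 | xy before turn -0.004 -0.000 | z 0.049
```

Emit:
{"api": "servo_tool", "payload": {
  "rows": [
    [-0.004, 0, 0.02, 0, 0, 0.003],
    [0, 0, 0.02, 0, 0, 0],
    [0, 0, 0.009, 0, 0, 0],
    [0, 0, 0, 0, 0, 0]
  ]
}}

```text
time: 50.98
ee_pos: [599.6, -13.3, 215.3]
tcp_rot: [-179.9, 0.1, 84.2]
force: [-3.0, -1.6, 5.5]
gripper_width: 0.478
grasp_force: 30.0
```

Emit:
{"api": "servo_tool", "payload": {
  "rows": [
    [0, 0, 0, 0, 0, 0],
    [0, 0, 0, 0, 0, 0],
    [0, 0, 0, 0, 0, 0],
    [0, 0, -0.05, 0, 0, 0],
    [0, 0, -0.08, 0, 0, 0],
    [0, 0, -0.08, 0, 0, 0],
    [0, 0, 0, 0, 0, 0]
  ],
  "grip": -0.3
}}

```text
time: 51.85
ee_pos: [600.9, -13.0, 303.0]
tcp_rot: [179.6, -0.0, 84.2]
force: [1.2, -0.7, 0.2]
gripper_width: 0.651
grasp_force: 0.0
```

Emit:
{"api": "servo_tool", "payload": {
  "rows": [
    [0, 0, 0, 0, 0, -0.1],
    [0, 0, 0, 0, 0, -0.1],
    [0, 0, 0, 0, 0, -0.1],
    [0, 0, 0, 0, 0, -0.1],
    [0, 0, 0, 0, 0, -0.1],
    [0, 0, 0, 0, 0, -0.1],
    [0, 0, 0, 0, 0, -0.1],
    [0, 0, 0, 0, 0, -0.1],
    [0, 0, 0, 0, 0, -0.1],
    [0, 0, 0, 0, 0, -0.1],
    [0, 0, 0, 0, 0, 0],
    [0, 0, 0, 0, 0, 0]
  ]
}}

```text
time: 53.35
ee_pos: [599.7, -13.4, 298.9]
tcp_rot: [-180.0, -0.0, 174.1]
force: [0.3, 0.1, 0.7]
gripper_width: 0.651
grasp_force: 0.0
```

Emit:
{"api": "servo_tool", "payload": {
  "rows": [
    [-0.048, 0.098, 0, 0, 0, 0],
    [-0.047, 0.097, 0, 0, 0, 0],
    [0, 0, 0, 0, 0, 0],
    [0, 0, 0, 0, 0, 0],
    [0, 0, 0, 0, 0, 0]
  ]
}}

```text
time: 53.98
ee_pos: [645.2, 59.0, 298.8]
tcp_rot: [-179.9, -0.0, 174.1]
force: [-0.0, -0.1, -0.1]
gripper_width: 0.65
grasp_force: 0.0
```

```bash
python3 -c "
from h import *
st();mods();plan(645.1,60.7,214.5,174.3)"
```

```text
53.98 [645.2  59.  298.8] [-179.9   -0.   174.1] j7 [ 23.6  43.  -47.   94.4  35.8  58.7  49. ] w 0.65 f [-0.  -0.1 -0.1] 0.0
grey px [315. 147.] xy [646.1  63.4] z 53.6 [48. 45.] ang 84.2 loc [88.7 80.8]
grey px [341. 163.] xy [599.6 -10.3] z 53.5 [44. 46.] ang 84.6 loc [49.7  2.8]
purple px [215. 253.] xy [348.2 330.2] z 43.8 [45. 44.] ang 59.9 loc [-234.2  316.7]
purple px [254. 259.] xy [333.7 222.9] z 43.7 [45. 44.] ang 55.8 loc [-238.   208.5]
turn z -0.002 | xy after turn 0.001 0.004 | xy before turn 0.001 0.004 | z 0.211
```

Emit:
{"api": "servo_tool", "payload": {
  "rows": [
    [0, 0.004, 0.042, 0, 0, -0.002],
    [0, 0, 0.042, 0, 0, 0],
    [0, 0, 0.042, 0, 0, 0],
    [0, 0, 0.042, 0, 0, 0],
    [0, 0, 0.043, 0, 0, 0],
    [0, 0, 0, 0, 0, 0]
  ]
}}

```text
time: 54.78
ee_pos: [645.0, 62.0, 212.7]
tcp_rot: [-180.0, -0.2, 174.4]
force: [-0.2, 0.3, 0.8]
gripper_width: 0.651
grasp_force: 0.0
```

Emit:
{"api": "servo_tool", "payload": {
  "rows": [
    [0, 0, 0, 0, 0, 0],
    [0, 0, 0, 0, 0, 0],
    [0, 0, 0, 0, 0, 0],
    [0, 0, 0, 0, 0, 0]
  ],
  "grip": 1
}}

```text
time: 55.28
ee_pos: [645.9, 62.0, 215.3]
tcp_rot: [-180.0, 0.1, 174.4]
force: [-0.1, -0.6, 2.6]
gripper_width: 0.476
grasp_force: 30.0
```

Emit:
{"api": "servo_tool", "payload": {
  "rows": [
    [0.015, 0, -0.015, 0, 0, 0],
    [0.04, 0, -0.02, 0, 0, 0],
    [0.04, 0, -0.015, 0, 0, 0],
    [0, 0, 0, 0, 0, 0.1],
    [0, 0, 0, 0, 0, 0.1],
    [0, 0, 0, 0, 0, 0.1],
    [0, 0, 0, 0, 0, 0.1],
    [0, 0, 0, 0, 0, 0.1],
    [0, 0, 0, 0, 0, 0.1],
    [0, 0, 0, 0, 0, 0.1],
    [0, 0, 0, 0, 0, 0.1],
    [0, 0, 0, 0, 0, 0.1]
  ]
}}

```text
time: 56.78
ee_pos: [607.1, 66.1, 234.6]
tcp_rot: [-180.0, -0.0, 93.1]
force: [-1.0, 0.8, -1.6]
gripper_width: 0.479
grasp_force: 30.0
```

Emit:
{"api": "servo_tool", "payload": {
  "rows": [
    [0, 0, 0, 0, 0, 0.1],
    [0, 0, 0, 0, 0, 0],
    [0, 0, 0, 0, 0, 0],
    [0, 0, 0, 0, 0, 0]
  ]
}}

```text
time: 57.28
ee_pos: [607.6, 65.8, 234.6]
tcp_rot: [-180.0, -0.0, 84.5]
force: [-0.2, 0.6, -2.2]
gripper_width: 0.474
grasp_force: 30.0
```

```bash
python3 -c "
from h import *
st();print(loc(bot.read_state()['ee_pos']));plan(607.3,64.4,215,84.3)"
```

```text
57.27 [607.6  65.8 234.6] [-180.    -0.    84.5] j7 [  8.6  38.1 -24.2 102.5  21.3  44.  -32.1] w 0.474 f [-0.2  0.6 -2.2] 30.0
[50.20022558 79.38902322]
turn z 0.002 | xy after turn -0.004 -0.000 | xy before turn -0.004 -0.000 | z 0.049
```

Emit:
{"api": "servo_tool", "payload": {
  "rows": [
    [-0.004, 0, 0.02, 0, 0, 0.002],
    [0, 0, 0.02, 0, 0, 0],
    [0, 0, 0.009, 0, 0, 0],
    [0, 0, 0, 0, 0, 0]
  ]
}}

```text
time: 57.78
ee_pos: [607.4, 64.2, 215.3]
tcp_rot: [-179.9, 0.1, 84.2]
force: [-2.1, -0.4, 4.0]
gripper_width: 0.477
grasp_force: 30.0
```

Emit:
{"api": "servo_tool", "payload": {
  "rows": [
    [0, 0, 0, 0, 0, 0],
    [0, 0, 0, 0, 0, 0],
    [0, 0, 0, 0, 0, 0],
    [0, 0, -0.05, 0, 0, 0],
    [0, 0, -0.08, 0, 0, 0],
    [0, 0, -0.08, 0, 0, 0],
    [0, 0, 0, 0, 0, 0],
    [0, 0, 0, 0, 0, 0]
  ],
  "grip": -0.3
}}

```text
time: 58.78
ee_pos: [607.4, 64.1, 299.3]
tcp_rot: [180.0, 0.0, 84.2]
force: [-0.7, 0.2, 0.0]
gripper_width: 0.647
grasp_force: 0.0
```

```bash
python3 -c "
from h import *
st();plan(455.5,2.5,300,84.3)"
```

```text
58.77 [607.4  64.1 299.3] [180.    0.   84.2] j7 [ 10.5  33.1 -26.4 100.9  18.4  50.3 -29.9] w 0.647 f [-0.7  0.2  0. ] 0.0
turn z -0.001 | xy after turn -0.191 -0.363 | xy before turn -0.191 -0.362 | z -0.002
```

Emit:
{"api": "servo_tool", "payload": {
  "rows": [
    [-0.038, -0.073, 0, 0, 0, 0],
    [-0.038, -0.073, 0, 0, 0, 0],
    [-0.038, -0.073, 0, 0, 0, 0],
    [-0.038, -0.072, 0, 0, 0, 0],
    [-0.039, -0.072, 0, 0, 0, 0],
    [0, 0, 0, 0, 0, 0],
    [0, 0, 0, 0, 0, 0],
    [0, 0, 0, 0, 0, 0]
  ]
}}

```text
time: 59.78
ee_pos: [456.3, 3.2, 298.9]
tcp_rot: [180.0, -0.0, 84.2]
force: [-0.1, 0.5, -0.0]
gripper_width: 0.647
grasp_force: 0.0
```

```bash
python3 -c "
from h import *
st();plan(455.5,2.5,246,84.3);mods()
im,d=bot.camera('wrist');save(im,'w8.png',None,1.1)
save(np.load('top.npz')['im'],'t8.png',(270,110,420,250),4)"
```

```text
59.77 [456.3   3.2 298.9] [180.   -0.   84.2] j7 [ 20.7  20.4 -29.3 121.7  14.9  41.3 -24.1] w 0.647 f [-0.1  0.5 -0. ] 0.0
turn z -0.001 | xy after turn -0.002 -0.002 | xy before turn -0.002 -0.002 | z 0.132
grey px [313. 160.] xy [607.3  66.6] z 53.5 [44. 46.] ang 83.9 loc [49.8 80.1]
grey px [370. 165.] xy [593.1 -87. ] z 53.7 [44. 46.] ang 82.8 loc [ 50.9 -74.1]
grey px [302. 195.] xy [508.4 101.3] z 41.3 [103.  31.] ang 89.9 loc [-52.1 104.8]
purple px [215. 253.] xy [348. 330.] z 44.1 [46. 44.] ang 60.6 loc [-234.4  316.5]
purple px [254. 259.] xy [333.9 222.9] z 44.1 [44. 44.] ang 56.4 loc [-237.8  208.5]
```

View pics/t8.png

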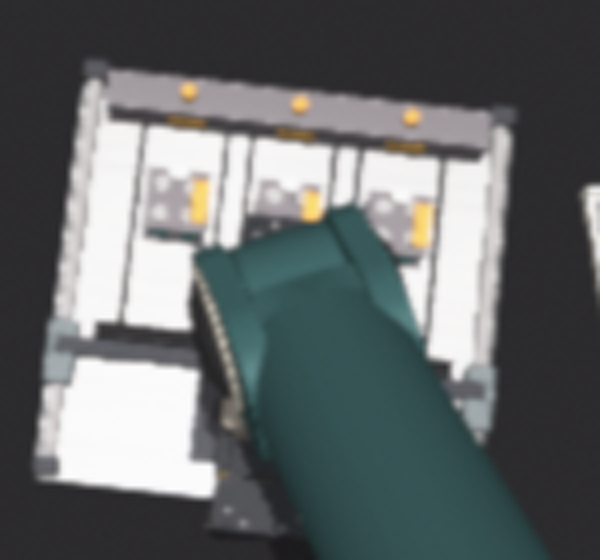

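Emit:
{"api": "servo_tool", "payload": {
  "rows": [
    [-0.002, -0.002, 0.033, 0, 0, 0],
    [0, 0, 0.033, 0, 0, 0],
    [0, 0, 0.033, 0, 0, 0],
    [0, 0, 0.033, 0, 0, 0],
    [0, 0, 0, 0, 0, 0]
  ]
}}

```text
time: 60.5
ee_pos: [454.2, 2.2, 245.0]
tcp_rot: [-179.9, 0.0, 84.2]
force: [-0.1, 1.3, -0.9]
gripper_width: 0.652
grasp_force: 0.0
```

Emit:
{"api": "servo_tool", "payload": {
  "rows": [
    [0, 0, 0, 0, 0, 0],
    [0, 0, 0, 0, 0, 0],
    [0, 0, 0, 0, 0, 0],
    [0, 0, 0, 0, 0, 0],
    [0, 0, 0, 0, 0, 0],
    [0, 0, 0, 0, 0, 0]
  ],
  "grip": 1
}}

```text
time: 61.25
ee_pos: [455.5, 1.9, 246.6]
tcp_rot: [179.9, -0.0, 84.2]
force: [5.1, -1.6, -1.0]
gripper_width: 0.168
grasp_force: 30.0
```

Emit:
{"api": "servo_tool", "payload": {
  "rows": [
    [0, 0.015, 0, 0, 0, 0],
    [0, 0.03, 0, 0, 0, 0],
    [0, 0.03, 0, 0, 0, 0],
    [0, 0.03, 0, 0, 0, 0],
    [0, 0.03, 0, 0, 0, 0],
    [0, 0.03, 0, 0, 0, 0],
    [0, 0.03, 0, 0, 0, 0],
    [0, 0.03, 0, 0, 0, 0],
    [0, 0.02, 0, 0, 0, 0],
    [0, 0, 0, 0, 0, 0],
    [0, 0, 0, 0, 0, 0]
  ]
}}

```text
time: 62.62
ee_pos: [551.8, -8.0, 246.6]
tcp_rot: [-179.9, 0.1, 84.2]
force: [-1.1, -0.6, 6.2]
gripper_width: 0.168
grasp_force: 30.0
```

Emit:
{"api": "servo_tool", "payload": {
  "rows": [
    [0, 0.012, 0, 0, 0, 0],
    [0, 0.01, 0, 0, 0, 0],
    [0, 0.01, 0, 0, 0, 0],
    [0, 0.008, 0, 0, 0, 0],
    [0, 0, 0, 0, 0, 0],
    [0, 0, 0, 0, 0, 0]
  ]
}}

```text
time: 63.38
ee_pos: [563.9, -8.8, 246.4]
tcp_rot: [-179.2, 0.2, 84.2]
force: [-17.5, 0.1, 20.3]
gripper_width: 0.171
grasp_force: 30.1
```

```bash
python3 -c "
from h import *
st();print(loc(bot.read_state()['ee_pos']))
im,d=bot.camera('wrist');save(im,'w9.png',(300,20,560,280),2.3)"
```

```text
63.38 [563.9  -8.8 246.4] [-179.2    0.2   84.2] j7 [ 16.7  33.7 -24.7 108.7  20.2  42.7 -25.4] w 0.171 f [-17.5   0.1  20.3] 30.1
[14.12889831  0.85024476]
```

View pics/w9.png

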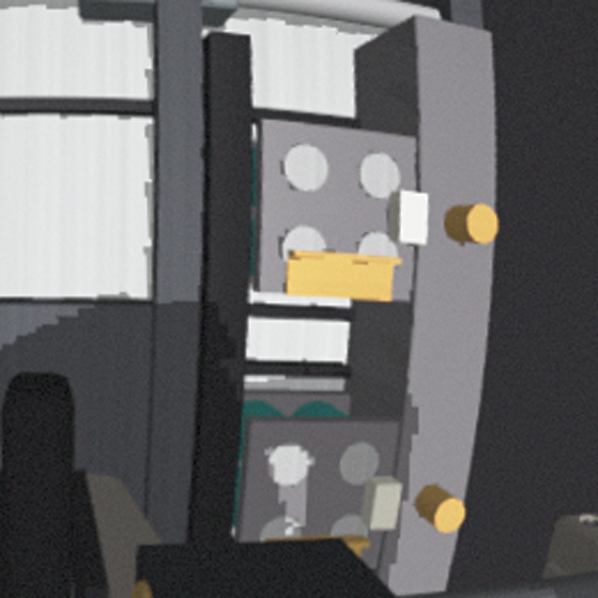

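Emit:
{"api": "servo_tool", "payload": {
  "rows": [
    [0, 0.005, 0, 0, 0, 0],
    [0, 0, 0, 0, 0, 0],
    [0, 0, 0, 0, 0, 0],
    [0, 0, 0, 0, 0, 0],
    [0, 0, 0, 0, 0, 0],
    [0, 0, 0, 0, 0, 0],
    [0, 0, 0, 0, 0, 0],
    [0, 0, 0, 0, 0, 0]
  ]
}}

```text
time: 64.42
ee_pos: [564.7, -8.7, 246.3]
tcp_rot: [-179.0, 0.3, 84.3]
force: [-22.4, 0.3, 25.6]
gripper_width: 0.168
grasp_force: 30.1
```

Emit:
{"api": "servo_tool", "payload": {
  "rows": [
    [0, -0.015, 0, 0, 0, 0],
    [0, -0.02, 0, 0, 0, 0],
    [0, -0.03, 0, 0, 0, 0],
    [0, -0.04, 0, 0, 0, 0],
    [0, -0.04, 0, 0, 0, 0],
    [0, -0.04, 0, 0, 0, 0],
    [0, -0.04, 0, 0, 0, 0],
    [0, -0.03, 0, 0, 0, 0],
    [0, -0.035, 0, 0, 0, 0],
    [0, 0, 0, 0, 0, 0],
    [0, 0, 0, 0, 0, 0]
  ]
}}

```text
time: 65.8
ee_pos: [455.3, 2.0, 246.4]
tcp_rot: [179.8, -0.1, 84.2]
force: [6.3, -0.8, -4.5]
gripper_width: 0.171
grasp_force: 30.0
```

```bash
python3 -c "
from h import *
st();print(loc(bot.read_state()['ee_pos']))"
```

```text
65.8 [455.3   2.  246.4] [ 1.798e+02 -1.000e-01  8.420e+01] j7 [ 17.8  25.6 -26.2 123.6  19.7  34.5 -28.3] w 0.171 f [ 6.3 -0.8 -4.5] 30.0
[-95.06273146   0.71820641]
```

Emit:
{"api": "servo_tool", "payload": {
  "rows": [
    [0, 0, 0, 0, 0, 0],
    [0, 0, 0, 0, 0, 0],
    [0, 0, 0, 0, 0, 0],
    [0, 0, -0.07, 0, 0, 0],
    [0, 0, -0.07, 0, 0, 0],
    [0, 0, 0, 0, 0, 0.1],
    [0, 0, 0, 0, 0, 0.1],
    [0, 0, 0, 0, 0, 0.1],
    [0, 0, 0, 0, 0, 0.1],
    [0, 0, 0, 0, 0, 0.1],
    [0, 0, 0, 0, 0, 0.1]
  ],
  "grip": -0.3
}}

```text
time: 67.18
ee_pos: [454.3, 2.3, 302.1]
tcp_rot: [-180.0, 0.0, 29.9]
force: [-0.7, 0.1, 0.3]
gripper_width: 0.654
grasp_force: 0.0
```

Emit:
{"api": "servo_tool", "payload": {
  "rows": [
    [0, 0, 0, 0, 0, 0.1],
    [0, 0, 0, 0, 0, 0.1],
    [0, 0, 0, 0, 0, 0.1],
    [0, 0, 0, 0, 0, 0.1],
    [0, 0, 0, 0, 0, 0],
    [0, 0, 0, 0, 0, 0]
  ]
}}

```text
time: 67.92
ee_pos: [454.5, 2.3, 302.2]
tcp_rot: [-180.0, 0.0, -5.6]
force: [-0.3, -0.3, 0.5]
gripper_width: 0.652
grasp_force: 0.0
```

```bash
python3 -c "
from h import *
st();plan(629.6,-94.6,300,-5.7)"
```

```text
67.92 [454.5   2.3 302.2] [-180.     0.    -5.6] j7 [   5.    17.4  -10.9  122.7    5.    40.3 -104.9] w 0.652 f [-0.3 -0.3  0.5] 0.0
turn z 0.001 | xy after turn 0.460 0.198 | xy before turn 0.459 0.198 | z 0.006
```

Emit:
{"api": "servo_tool", "payload": {
  "rows": [
    [0.092, 0.04, 0, 0, 0, 0],
    [0.092, 0.04, 0, 0, 0, 0],
    [0.092, 0.04, 0, 0, 0, 0],
    [0.092, 0.039, 0, 0, 0, 0],
    [0.092, 0.039, 0.006, 0, 0, 0],
    [0, 0, 0, 0, 0, 0],
    [0, 0, 0, 0, 0, 0],
    [0, 0, 0, 0, 0, 0]
  ]
}}

```text
time: 68.92
ee_pos: [628.9, -94.4, 299.9]
tcp_rot: [-180.0, 0.1, -5.7]
force: [-0.3, 0.4, 0.3]
gripper_width: 0.645
grasp_force: 0.0
```

```bash
python3 -c "
from h import *
st();mods();plan(629.6,-94.6,214.5,-5.7)
z=np.load('top.npz');P=cloud(z)
for n,y in(('R',-78),('M',0),('L',78)):
    L=(P[...,:2]-O)@np.array([[np.cos(np.radians(YAW)),-np.sin(np.radians(YAW))],[np.sin(np.radians(YAW)),np.cos(np.radians(YAW))]])
    m=(P[...,2]>40)&(L[...,0]>-20)&(L[...,0]<108)&(abs(L[...,1]-y)<39)&(P[...,2]<70);print(n,m.sum(),L[m].mean(0).round(1),L[m].min(0).round(),L[m].max(0).round())"
```

```text
68.92 [628.9 -94.4 299.9] [-1.8e+02  1.0e-01 -5.7e+00] j7 [ 11.1  32.5  -7.7  98.1   5.3  49.8 -94.5] w 0.645 f [-0.3  0.4  0.3] 0.0
grey px [370. 153.] xy [627.9 -90.4] z 53.1 [44. 40.] ang 85.5 loc [ 85.9 -74. ]
purple px [214. 253.] xy [348.3 330.2] z 43.9 [45. 44.] ang 59.6 loc [-234.1  316.7]
purple px [254. 259.] xy [333.9 222.9] z 43.8 [45. 44.] ang 56.4 loc [-237.8  208.6]
turn z 0.000 | xy after turn 0.001 0.000 | xy before turn 0.001 0.000 | z 0.214
R 224 [ 85.4 -74. ] [ 66. -96.] [106. -52.]
M 237 [83.9  7.8] [ 63. -15.] [108.  30.]
L 235 [87.1 79.8] [66. 58.] [108. 102.]
```

Emit:
{"api": "servo_tool", "payload": {
  "rows": [
    [0.001, 0, 0.043, 0, 0, 0],
    [0, 0, 0.043, 0, 0, 0],
    [0, 0, 0.043, 0, 0, 0],
    [0, 0, 0.043, 0, 0, 0],
    [0, 0, 0.042, 0, 0, 0],
    [0, 0, 0, 0, 0, 0]
  ]
}}

```text
time: 69.72
ee_pos: [629.4, -95.1, 212.3]
tcp_rot: [-180.0, 0.2, -5.8]
force: [0.3, -0.3, 0.1]
gripper_width: 0.649
grasp_force: 0.0
```

Emit:
{"api": "servo_tool", "payload": {
  "rows": [
    [0, 0, 0, 0, 0, 0],
    [0, 0, 0, 0, 0, 0],
    [0, 0, 0, 0, 0, 0],
    [0, 0, 0, 0, 0, 0]
  ],
  "grip": 1
}}

```text
time: 70.22
ee_pos: [630.4, -95.1, 215.0]
tcp_rot: [-180.0, -0.1, -5.8]
force: [-0.5, 1.1, 2.4]
gripper_width: 0.474
grasp_force: 30.0
```

Emit:
{"api": "servo_tool", "payload": {
  "rows": [
    [-0.02, 0, -0.03, 0, 0, 0],
    [-0.03, 0, -0.03, 0, 0, 0],
    [0, 0, -0.04, 0, 0, -0.08],
    [0, 0, 0, 0, 0, -0.082],
    [0, 0, 0, 0, 0, 0],
    [0, 0, 0, 0, 0, 0]
  ]
}}

```text
time: 70.97
ee_pos: [609.7, -93.4, 254.4]
tcp_rot: [180.0, 0.0, 8.7]
force: [-0.2, -0.9, -2.2]
gripper_width: 0.477
grasp_force: 30.0
```

```bash
python3 -c "
from h import *
st();plan(578.4,-306.6,210,8.9)"
```

```text
70.97 [609.7 -93.4 254.4] [180.    0.    8.7] j7 [ 13.8  34.7 -11.  102.    9.   44.2 -83.1] w 0.477 f [-0.2 -0.9 -2.2] 30.0
turn z -0.003 | xy after turn -0.160 0.515 | xy before turn -0.158 0.515 | z 0.111
```

Emit:
{"api": "servo_tool", "payload": {
  "rows": [
    [-0.032, 0.103, 0, 0, 0, -0.003],
    [-0.032, 0.103, 0, 0, 0, 0],
    [-0.032, 0.103, 0, 0, 0, 0],
    [-0.032, 0.103, 0, 0, 0, 0],
    [-0.032, 0.103, 0, 0, 0, 0],
    [0, 0, 0, 0, 0, 0],
    [0, 0, 0.03, 0, 0, 0],
    [0, 0, 0.03, 0, 0, 0],
    [0, 0, 0.03, 0, 0, 0],
    [0, 0, 0, 0, 0, 0],
    [0, 0, 0, 0, 0, 0]
  ]
}}

```text
time: 72.35
ee_pos: [579.5, -306.5, 218.2]
tcp_rot: [180.0, -0.0, 9.1]
force: [-0.4, 0.0, -1.8]
gripper_width: 0.479
grasp_force: 30.0
```

```bash
python3 -c "
from h import *
st();plan(578.4,-306.6,210,8.9)"
```

```text
72.35 [ 579.5 -306.5  218.2] [180.   -0.    9.1] j7 [ 31.9  40.5  -9.8  96.8   9.2  43.4 -63.2] w 0.479 f [-0.4  0.  -1.8] 30.0
turn z 0.002 | xy after turn -0.003 -0.000 | xy before turn -0.003 -0.000 | z 0.021
```

Emit:
{"api": "servo_tool", "payload": {
  "rows": [
    [-0.002, 0, 0.012, 0, 0, 0],
    [0, 0, 0.01, 0, 0, 0],
    [0, 0, 0, 0, 0, 0]
  ]
}}

```text
time: 72.72
ee_pos: [578.4, -306.9, 209.3]
tcp_rot: [180.0, 0.0, 9.1]
force: [0.1, -0.2, -1.1]
gripper_width: 0.473
grasp_force: 30.0
```

Emit:
{"api": "servo_tool", "payload": {
  "rows": [
    [0, 0, 0, 0, 0, 0],
    [0, 0, 0, 0, 0, 0],
    [0, 0, 0, 0, 0, 0],
    [0, 0, -0.05, 0, 0, 0],
    [0, 0, -0.08, 0, 0, 0],
    [0, 0, -0.1, 0, 0, 0.08],
    [0, 0, 0, 0, 0, 0.082],
    [0, 0, 0, 0, 0, 0],
    [0, 0, 0, 0, 0, 0]
  ],
  "grip": -0.3
}}

```text
time: 73.85
ee_pos: [578.4, -306.6, 301.6]
tcp_rot: [-180.0, 0.0, -5.4]
force: [0.5, 0.5, -0.1]
gripper_width: 0.648
grasp_force: 0.0
```

```bash
python3 -c "
from h import *
st();plan(635.7,-13.7,300,-5.7);mods()
z=np.load('top.npz');P=cloud(z)
for n,y in(('M',0),('L',78)):
    L=(P[...,:2]-O)@np.array([[np.cos(np.radians(YAW)),-np.sin(np.radians(YAW))],[np.sin(np.radians(YAW)),np.cos(np.radians(YAW))]])
    m=(P[...,2]>40)&(L[...,0]>-20)&(L[...,0]<108)&(abs(L[...,1]-y)<39)&(P[...,2]<70);print(n,m.sum(),L[m].mean(0).round(1),L[m].min(0).round(),L[m].max(0).round())"
```

```text
73.85 [ 578.4 -306.6  301.6] [-180.     0.    -5.4] j7 [ 30.2  33.9  -7.3  95.2   5.2  51.2 -74.5] w 0.648 f [ 0.5  0.5 -0.1] 0.0
turn z 0.004 | xy after turn 0.070 -0.743 | xy before turn 0.074 -0.743 | z 0.004
grey px [446. 174.] xy [ 574.5 -304.7] z 46.6 [37. 46.] ang 9.0 loc [  54.  -292.6]
purple px [215. 253.] xy [348.  329.6] z 44.2 [45. 44.] ang 59.2 loc [-234.4  316.1]
purple px [254. 259.] xy [333.9 223. ] z 43.8 [44. 44.] ang 56.6 loc [-237.8  208.6]
M 250 [85.1  7.4] [ 63. -15.] [108.  30.]
L 234 [87.  79.5] [67. 58.] [108. 102.]
```

Emit:
{"api": "servo_tool", "payload": {
  "rows": [
    [0.01, -0.105, 0, 0, 0, 0.004],
    [0.01, -0.105, 0, 0, 0, 0],
    [0.01, -0.105, 0, 0, 0, 0],
    [0.01, -0.106, 0, 0, 0, 0],
    [0.01, -0.106, 0, 0, 0, 0],
    [0.01, -0.106, 0, 0, 0, 0],
    [0.01, -0.112, 0, 0, 0, 0],
    [0, 0, 0, 0, 0, 0],
    [0, 0, 0, 0, 0, 0],
    [0, 0, 0, 0, 0, 0]
  ]
}}

```text
time: 75.15
ee_pos: [636.4, -15.0, 301.2]
tcp_rot: [179.9, 0.0, -6.0]
force: [0.7, -0.3, 0.5]
gripper_width: 0.647
grasp_force: 0.0
```

```bash
python3 -c "
from h import *
st();plan(635.8,-12.7,214.5,-5.7)
im,d=bot.camera('wrist');save(im,'w10.png',None,1.1)"
```

```text
75.15 [636.4 -15.  301.2] [179.9   0.   -6. ] j7 [   5.1   32.6   -9.2   97.9    6.5   50.1 -102.9] w 0.647 f [ 0.7 -0.3  0.5] 0.0
turn z -0.003 | xy after turn -0.002 -0.006 | xy before turn -0.002 -0.006 | z 0.217
```

View pics/w10.png

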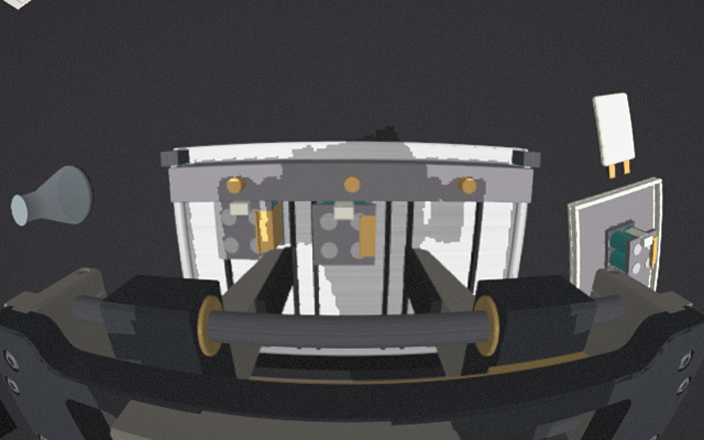

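Emit:
{"api": "servo_tool", "payload": {
  "rows": [
    [-0.002, -0.006, 0.044, 0, 0, -0.003],
    [0, 0, 0.044, 0, 0, 0],
    [0, 0, 0.043, 0, 0, 0],
    [0, 0, 0.043, 0, 0, 0],
    [0, 0, 0.043, 0, 0, 0],
    [0, 0, 0, 0, 0, 0]
  ]
}}

```text
time: 75.95
ee_pos: [635.3, -10.7, 212.7]
tcp_rot: [180.0, 0.2, -5.6]
force: [-0.1, 0.5, 0.1]
gripper_width: 0.653
grasp_force: 0.0
```

Emit:
{"api": "servo_tool", "payload": {
  "rows": [
    [0, 0, 0, 0, 0, 0],
    [0, 0, 0, 0, 0, 0],
    [0, 0, 0, 0, 0, 0],
    [0, 0, 0, 0, 0, 0]
  ],
  "grip": 1
}}

```text
time: 76.45
ee_pos: [636.3, -11.5, 215.5]
tcp_rot: [180.0, -0.1, -5.6]
force: [-0.9, -3.0, 4.5]
gripper_width: 0.476
grasp_force: 30.0
```

Emit:
{"api": "servo_tool", "payload": {
  "rows": [
    [-0.02, 0, -0.03, 0, 0, 0],
    [-0.03, 0, -0.03, 0, 0, 0],
    [0, 0, -0.04, 0, 0, -0.08],
    [0, 0, 0, 0, 0, -0.082],
    [0, 0, 0, 0, 0, 0],
    [0, 0, 0, 0, 0, 0]
  ]
}}

```text
time: 77.2
ee_pos: [615.6, -8.5, 254.8]
tcp_rot: [-180.0, 0.0, 8.9]
force: [-0.4, 0.1, -0.9]
gripper_width: 0.479
grasp_force: 30.0
```

```bash
python3 -c "
from h import *
st();plan(509.2,-317.4,210,8.9)"
```

```text
77.2 [615.6  -8.5 254.8] [-180.     0.     8.9] j7 [  7.1  34.8 -12.7 102.   10.3  44.3 -91.9] w 0.479 f [-0.4  0.1 -0.9] 30.0
turn z -0.000 | xy after turn -0.382 0.722 | xy before turn -0.382 0.722 | z 0.112
```

Emit:
{"api": "servo_tool", "payload": {
  "rows": [
    [-0.096, 0.06, 0, 0, 0, 0],
    [-0.096, 0.06, 0, 0, 0, 0],
    [-0.095, 0.06, 0, 0, 0, 0],
    [-0.095, 0.06, 0, 0, 0, 0],
    [0, 0.097, 0, 0, 0, 0],
    [0, 0.097, 0, 0, 0, 0],
    [0, 0.096, 0, 0, 0, 0],
    [0, 0.096, 0, 0, 0, 0],
    [0, 0.096, 0, 0, 0, 0],
    [0, 0, 0, 0, 0, 0],
    [0, 0, 0, 0, 0, 0]
  ]
}}

```text
time: 78.58
ee_pos: [510.1, -317.0, 254.3]
tcp_rot: [-179.9, 0.0, 9.0]
force: [0.3, 1.1, -1.0]
gripper_width: 0.476
grasp_force: 30.0
```

Emit:
{"api": "servo_tool", "payload": {
  "rows": [
    [0, 0, 0.03, 0, 0, 0],
    [0, 0, 0.03, 0, 0, 0],
    [0, 0, 0.03, 0, 0, 0],
    [0, 0, 0, 0, 0, 0],
    [0, 0, 0, 0, 0, 0]
  ]
}}

```text
time: 79.2
ee_pos: [510.4, -317.9, 218.6]
tcp_rot: [180.0, -0.0, 9.0]
force: [0.3, 0.1, -2.1]
gripper_width: 0.479
grasp_force: 30.0
```

```bash
python3 -c "
from h import *
st();plan(509.2,-317.4,210,8.9)"
```

```text
79.2 [ 510.4 -317.9  218.6] [180.  -0.   9.] j7 [ 36.8  36.6 -10.7 104.9  10.   39.4 -60.6] w 0.479 f [ 0.3  0.1 -2.1] 30.0
turn z 0.001 | xy after turn -0.003 -0.002 | xy before turn -0.003 -0.002 | z 0.022
```

Emit:
{"api": "servo_tool", "payload": {
  "rows": [
    [-0.002, 0, 0.012, 0, 0, 0],
    [0, 0, 0.01, 0, 0, 0],
    [0, 0, 0, 0, 0, 0]
  ]
}}

```text
time: 79.58
ee_pos: [509.4, -318.1, 209.7]
tcp_rot: [-180.0, 0.0, 9.0]
force: [0.0, -0.6, -1.8]
gripper_width: 0.477
grasp_force: 30.0
```

Emit:
{"api": "servo_tool", "payload": {
  "rows": [
    [0, 0, 0, 0, 0, 0],
    [0, 0, 0, 0, 0, 0],
    [0, 0, 0, 0, 0, 0],
    [0, 0, -0.05, 0, 0, 0],
    [0, 0, -0.08, 0, 0, 0],
    [0, 0, -0.1, 0, 0, 0.08],
    [0, 0, 0, 0, 0, 0.082],
    [0, 0, 0, 0, 0, 0],
    [0, 0, 0, 0, 0, 0]
  ],
  "grip": -0.3
}}

```text
time: 80.7
ee_pos: [509.4, -317.8, 302.1]
tcp_rot: [-180.0, 0.0, -5.5]
force: [0.1, -0.3, -1.1]
gripper_width: 0.65
grasp_force: 0.0
```

```bash
cat >> h.py <<'E'
def lane(y):
    z=np.load('top.npz');P=cloud(z);a=np.radians(YAW)
    L=(P[...,:2]-O)@np.array([[np.cos(a),-np.sin(a)],[np.sin(a),np.cos(a)]])
    m=(P[...,2]>40)&(L[...,0]>-20)&(L[...,0]<108)&(abs(L[...,1]-y)<39)&(P[...,2]<70);print(m.sum(),L[m].mean(0).round(1),L[m].min(0).round(),L[m].max(0).round())
E
python3 -c "
from h import *
st();plan(644,59.8,300,-5.7);mods();lane(78)"
```

```text
80.7 [ 509.4 -317.8  302.1] [-180.     0.    -5.5] j7 [ 35.4  29.4  -8.6 103.2   5.7  47.8 -71.5] w 0.65 f [ 0.1 -0.3 -1.1] 0.0
turn z 0.003 | xy after turn 0.241 -0.973 | xy before turn 0.245 -0.972 | z 0.005
grey px [451. 200.] xy [ 503.6 -316.6] z 46.3 [35. 46.] ang 5.7 loc [ -15.4 -311.4]
purple px [215. 253.] xy [348.  330.1] z 44.0 [45. 44.] ang 61.5 loc [-234.4  316.6]
purple px [254. 259.] xy [333.9 222.9] z 43.9 [44. 44.] ang 54.8 loc [-237.8  208.6]
235 [87.  79.7] [67. 58.] [108. 102.]
```

Emit:
{"api": "servo_tool", "payload": {
  "rows": [
    [0.027, -0.108, 0, 0, 0, 0.003],
    [0.027, -0.108, 0, 0, 0, 0],
    [0.027, -0.108, 0, 0, 0, 0],
    [0.027, -0.108, 0, 0, 0, 0],
    [0.027, -0.108, 0, 0, 0, 0],
    [0.027, -0.108, 0, 0, 0, 0],
    [0.027, -0.108, 0, 0, 0, 0],
    [0.026, -0.108, 0, 0, 0, 0],
    [0.026, -0.109, 0.005, 0, 0, 0],
    [0, 0, 0, 0, 0, 0],
    [0, 0, 0, 0, 0, 0],
    [0, 0, 0, 0, 0, 0]
  ]
}}

```text
time: 82.25
ee_pos: [644.8, 57.4, 299.6]
tcp_rot: [179.9, 0.0, -6.0]
force: [0.2, 0.3, 0.1]
gripper_width: 0.653
grasp_force: 0.0
```

```bash
python3 -c "
from h import *
st();plan(644,59.8,214.5,-5.7);mods()"
```

```text
82.25 [644.8  57.4 299.6] [179.9   0.   -6. ] j7 [   0.    33.8  -11.2   96.2    8.1   50.8 -110.4] w 0.653 f [0.2 0.3 0.1] 0.0
turn z -0.003 | xy after turn -0.003 -0.006 | xy before turn -0.003 -0.006 | z 0.213
grey px [376. 141.] xy [ 663.5 -106.7] z 53.6 [101.  28.] ang 83.4 loc [122.9 -86.7]
grey px [446. 172.] xy [ 578.1 -304.3] z 47.0 [44. 47.] ang 8.8 loc [  57.5 -291.8]
grey px [451. 196.] xy [ 509.1 -315.5] z 47.1 [45. 46.] ang 7.8 loc [ -10.  -309.8]
grey px [308. 195.] xy [508.3  85.4] z 41.7 [134.  24.] ang 84.6 loc [-50.6  89. ]
purple px [215. 253.] xy [348.2 330.2] z 44.1 [45. 44.] ang 59.8 loc [-234.2  316.7]
purple px [254. 259.] xy [333.8 222.8] z 44.0 [44. 44.] ang 56.1 loc [-237.8  208.4]
```

Emit:
{"api": "servo_tool", "payload": {
  "rows": [
    [-0.003, -0.004, 0.043, 0, 0, -0.003],
    [0, 0, 0.043, 0, 0, 0],
    [0, 0, 0.043, 0, 0, 0],
    [0, 0, 0.042, 0, 0, 0],
    [0, 0, 0.042, 0, 0, 0],
    [0, 0, 0, 0, 0, 0]
  ]
}}

```text
time: 83.05
ee_pos: [643.3, 61.0, 212.6]
tcp_rot: [180.0, 0.2, -5.6]
force: [0.3, -0.1, 0.7]
gripper_width: 0.648
grasp_force: 0.0
```

Emit:
{"api": "servo_tool", "payload": {
  "rows": [
    [0, 0, 0, 0, 0, 0],
    [0, 0, 0, 0, 0, 0],
    [0, 0, 0, 0, 0, 0],
    [0, 0, 0, 0, 0, 0]
  ],
  "grip": 1
}}

```text
time: 83.55
ee_pos: [644.3, 61.0, 215.4]
tcp_rot: [-180.0, -0.1, -5.6]
force: [0.5, -0.0, 3.5]
gripper_width: 0.477
grasp_force: 30.0
```

Emit:
{"api": "servo_tool", "payload": {
  "rows": [
    [-0.02, 0, -0.03, 0, 0, 0],
    [-0.03, 0, -0.03, 0, 0, 0],
    [0, 0, -0.05, 0, 0, -0.08],
    [0, 0, 0, 0, 0, -0.082],
    [0, 0, 0, 0, 0, 0],
    [0, 0, 0, 0, 0, 0]
  ]
}}

```text
time: 84.3
ee_pos: [623.5, 63.0, 258.7]
tcp_rot: [180.0, 0.0, 8.9]
force: [0.7, 0.6, -1.3]
gripper_width: 0.476
grasp_force: 30.0
```

```bash
python3 -c "
from h import *
st();plan(440,-328.2,210,8.9)"
```

```text
84.3 [623.5  63.  258.7] [180.    0.    8.9] j7 [  1.9  35.6 -14.6 100.2  11.9  45.7 -99.5] w 0.476 f [ 0.7  0.6 -1.3] 30.0
turn z -0.000 | xy after turn -0.605 0.895 | xy before turn -0.604 0.896 | z 0.122
```

Emit:
{"api": "servo_tool", "payload": {
  "rows": [
    [-0.02, 0.11, 0, 0, 0, 0],
    [-0.02, 0.11, 0, 0, 0, 0],
    [-0.02, 0.11, 0, 0, 0, 0],
    [-0.02, 0.11, 0, 0, 0, 0],
    [-0.02, 0.11, 0, 0, 0, 0],
    [-0.126, 0.02, 0, 0, 0, 0],
    [-0.126, 0.02, 0, 0, 0, 0],
    [-0.126, 0.02, 0, 0, 0, 0],
    [-0.126, 0.02, 0, 0, 0, 0],
    [0, 0.088, 0, 0, 0, 0],
    [0, 0.088, 0, 0, 0, 0],
    [0, 0.089, 0, 0, 0, 0]
  ]
}}

```text
time: 85.8
ee_pos: [441.2, -329.2, 258.8]
tcp_rot: [180.0, 0.0, 8.9]
force: [-0.6, -0.4, -2.2]
gripper_width: 0.478
grasp_force: 30.0
```

Emit:
{"api": "servo_tool", "payload": {
  "rows": [
    [0, 0, 0, 0, 0, 0],
    [0, 0, 0.03, 0, 0, 0],
    [0, 0, 0.03, 0, 0, 0],
    [0, 0, 0.03, 0, 0, 0],
    [0, 0, 0, 0, 0, 0],
    [0, 0, 0, 0, 0, 0]
  ]
}}

```text
time: 86.55
ee_pos: [441.5, -328.2, 222.6]
tcp_rot: [-180.0, 0.0, 9.0]
force: [0.1, 0.7, -1.5]
gripper_width: 0.477
grasp_force: 30.0
```

```bash
python3 -c "
from h import *
st();plan(440,-328.2,210,8.9)"
```

```text
86.55 [ 441.5 -328.2  222.6] [-180.    0.    9.] j7 [ 43.2  32.8 -12.7 112.   11.6  36.4 -57.9] w 0.477 f [ 0.1  0.7 -1.5] 30.0
turn z 0.001 | xy after turn -0.004 -0.000 | xy before turn -0.004 -0.000 | z 0.032
```

Place, release, raise and move clear, then verify.

Emit:
{"api": "servo_tool", "payload": {
  "rows": [
    [-0.003, 0, 0.016, 0, 0, 0],
    [0, 0, 0.016, 0, 0, 0],
    [0, 0, 0, 0, 0, 0]
  ]
}}

```text
time: 86.92
ee_pos: [440.0, -328.5, 209.6]
tcp_rot: [-180.0, 0.0, 9.0]
force: [-0.0, -1.0, -1.2]
gripper_width: 0.477
grasp_force: 30.0
```

Emit:
{"api": "servo_tool", "payload": {
  "rows": [
    [0, 0, 0, 0, 0, 0],
    [0, 0, 0, 0, 0, 0],
    [0, 0, 0, 0, 0, 0],
    [0, 0, -0.05, 0, 0, 0],
    [0, 0, -0.08, 0, 0, 0],
    [0, 0, -0.1, 0, 0, 0],
    [0, 0, -0.1, 0, 0, 0],
    [0, -0.1, 0, 0, 0, 0],
    [0.03, -0.1, 0, 0, 0, 0],
    [0.05, -0.1, 0, 0, 0, 0],
    [0, 0, 0, 0, 0, 0]
  ],
  "grip": -0.3
}}

```text
time: 88.3
ee_pos: [453.9, -201.6, 342.3]
tcp_rot: [-180.0, -0.1, 9.3]
force: [-0.0, -0.9, 0.1]
gripper_width: 0.65
grasp_force: 0.0
```

Emit:
{"api": "servo_tool", "payload": {
  "rows": [
    [0.05, -0.1, 0, 0, 0, 0],
    [0.05, -0.1, 0, 0, 0, 0],
    [0.05, -0.1, 0, 0, 0, 0],
    [0, -0.1, 0, 0, 0, 0],
    [0, 0, 0, 0, 0, 0]
  ]
}}

```text
time: 88.92
ee_pos: [487.0, -35.5, 341.9]
tcp_rot: [-180.0, 0.0, 9.2]
force: [0.8, 0.8, -0.2]
gripper_width: 0.65
grasp_force: 0.0
```

```bash
python3 -c "
from h import *
st();mods()
z=np.load('top.npz');P=cloud(z);Z=P[...,2]
a=np.radians(8.9);R=np.array([[np.cos(a),-np.sin(a)],[np.sin(a),np.cos(a)]])
for p in((578.1,-304.3),(509.1,-315.5)):print((np.array(p)-[509.2,-317.4])@R)
for n,p in(('flask',(690,275)),):
    m=(abs(P[...,0]-p[0])<60)&(abs(P[...,1]-p[1])<60)&(Z>36)&(Z<60);print(n,P[m].mean(0))
m=(Z>68)&(Z<95)&(abs(P[...,1])<60)&(P[...,0]<600)&(P[...,0]>420);print('handle',P[m].mean(0) if m.any() else None)"
```

```text
88.92 [487.  -35.5 341.9] [-180.     0.     9.2] j7 [ 19.9  18.1 -23.  116.1   9.4  47.6 -89.2] w 0.65 f [ 0.8  0.8 -0.2] 0.0
grey px [446. 172.] xy [ 578.2 -303.9] z 47.2 [45. 48.] ang 9.3 loc [  57.7 -291.4]
grey px [451. 196.] xy [ 509.5 -315.4] z 47.1 [45. 46.] ang 8.4 loc [  -9.6 -309.6]
grey px [301. 195.] xy [508.  103.9] z 42.0 [30. 91.] ang 0.4 loc [-52.8 107.4]
grey px [455. 220.] xy [ 442.6 -325.9] z 47.1 [44. 47.] ang 9.4 loc [ -75.2 -326.8]
purple px [215. 253.] xy [348.2 329.9] z 43.8 [45. 44.] ang 61.3 loc [-234.2  316.4]
purple px [254. 259.] xy [333.7 222.7] z 43.8 [44. 44.] ang 55.6 loc [-238.   208.3]
[70.09714081  2.28272863]
[0.19515375 1.89259478]
flask [685.24002378 273.11079397  45.97139563]
handle [455.94713818   3.98453804  79.57182895]
```

```bash
python3 -c "
from bench import bot
print(bot.job_done())"
```

```text
the job is handed in; nothing more can be done
None
```

The job is handed in at about 89 s of 210 s: all three grey modules were clamped lug-side, then socket-side, and by the last camera check stand upright in the tray with the pusher fully back and the flask and pouch cell left alone; no verdict was returned.

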